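# Raise the locked test voltage of the lamp tester and lock it again

### The arm

A 6-joint arm with a two-finger parallel gripper is mounted at the origin on a cart in front of the work surface, level with it; the furniture and walls round the work are solid. World frame = base frame: x ahead of the robot, y to its left, z up, the work surface at z = 0. Lengths are in mm, angles in rad, forces in N, time in s.
With the tool pointing down it reaches from about 350 to 975 mm from the base axis. Payload 7.1 kg.
Tool frame: the origin (TCP) lies at the very end of the fingers, on their centre line; the grasp point (between the pads) lies 19 mm behind it; z points along the fingers, y is the line along which they close (so a half turn about z gives the same grasp; the last joint's range is limited). The gripper opens to 88 mm and grips with 3 to 60 N. Pads are 20 mm wide; open, the fingers measure 115 mm over their backs; the gripper's body (75 mm by 178 mm) begins 61 mm behind the grasp point.
Start: joints at [-1.188, 0.423, 1.63, -0, 1.089, -0.019], TCP at [244.438, -575.2, 197.675] pointing down, gripper open.
Joint ranges: [-3, 3], [-0.9, 2.11], [0.09, 2.58], [-1.31, 4.45], [0.11, 2.69], [-2.54, 2.54]. Speed limits (rad/s): [2.39, 2.39, 3.01, 3.14, 3.14, 3.14].

### API

Orientations are given as a rotation vector (axis times angle).
In Python, from workcell import sensors, imaging, close_job gives the robot as it stands. The module is installed in compiled form; this text tells all that it offers.
- The arm moves only by the tool servo_tool, never from a script. Its argument "steps" is a list of rows, each a list of 3 entries, a list of its own where there are three numbers: the shift along the world's x, y, z in m, then the turn, a rotation vector about the world's x, y, z in degrees, then the opening, from -1 (shut) to 1 (fully open). A call has exactly 8 rows; each row shifts and turns the commanded pose from where the row before left it; what a row does not reach is not made up. A row lasts 1/12 s, in which the tool goes at most 41.7 mm and 7.16 degrees, less where a joint would pass 70% of its speed; a pose out of reach is approached as far as the arm can. A call is refused whole if a number of a shift passes 0.0417 or a number of a turn 7.16, either way. A call with a gripper value outside its range is refused whole. The fingers move at their own pace and stop on an object; the grip force is fixed at half the most. Time passes only in rows, so rows that do not move let the fingers close, or fill a call up. It gives the time, the measured TCP pose, the force, the opening and the grip force at its end, in the units of the state.
- sensors.get_obs(): the state, without advancing time (a new reading comes with each control period).
- imaging.get_image(name): name is "scene" or "side" or "wrist"; returns a dict with "color" (400x640x3 uint8, blue, green, red), "range_z" (400x640 float32, mm along the optical axis (not along the pixel's ray), 0 where there is no reading), "vertical_fov" (degrees; the focal length in pixels is half the picture's height over the tangent of half this angle, whatever the lens; pixels are square), "cx", "cy" (the principal point, pixels), "k1" (the pictures are not rectified: a ray, as slopes to the right and down, at radius r is drawn at 1 + k1 r^2 times it, then the intrinsics apply), "rvec" (rotation vector, rad) and "tvec" (3), from world to camera coordinates, as OpenCV has them; the wrist camera has in their place "tool_from_camera" (4x4, takes a point from camera to tool coordinates, whose origin is the TCP and whose axes are the flange's). Camera axes: x right, y down, z forward; pixel columns grow to the right and rows downward; lengths in mm; the calibration is good to about 2 mm. A picture is of the moment at which its call begins: read the wrist's pose just before it.
- close_job(): hands the job in; it is judged then, once.
The state is a dict: "t": time; "qpos": joint angles; "qvel": joint speeds; "joint_torque": joint torques, N m; "ee_pos": TCP position; "orientation": TCP orientation; "ft_force": force on the tool from outside, world axes, zero at the start; "moment": the same for the moment, N m; "width": finger opening in mm; "grasp_force": force on a finger pad.
Only numpy, scipy, OpenCV 4.12 (cv2) and the standard library are available. Lean on these libraries where they do the work, as an engineer would, in place of code of your own. Each camera call takes 0.05 s, during which the arm holds its last target. There are 200 camera calls.

### The job

Set the lamp tester to its new test voltage: draw the red-tabbed lock slide well back off the knob, then turn only the small inner knob clockwise until its orange pointer stands at the green marker on the edge of the scale, and push the lock slide fully home over the knob again. Leave the wide black outer ring (the current limit) and the green marker where they are set, and do not disturb the things standing round the tester.

Things in the scene. Friction and masses are not known exactly. Their poses are not given: they have to be found in the camera images.
- lamp_tester: grey lamp tester, fixed to the table, 210 mm wide, 192 deep; its front panel slopes 35 degrees (0.61 rad) from level, from 30 mm high at the worker's side up to 116 mm; behind it a meter housing 186 mm high (left) and a lamp holder with a white bulb 229 mm high (right). Origin: under its centre, on the table; x to its back, y to its left as the worker faces it, z up
- dial_center (a point): where the dial's turning axis meets the sloping panel's surface. Its axes: x straight up the slope, y to the worker's left along the panel, z square out of the panel (turning axis of knob, ring and marker). A white scale disc of 41 mm radius lies round it. Apart from knob and lock nothing on the panel is higher than 12 mm
- knob (a joint): small inner knob (voltage), grey ribbed cylinder 24 mm in diameter, clear to grip from 14 to 44 mm above the panel (its top); its orange pointer, 3 mm wide, passes over the ring 12 to 14 mm above the panel. Rad: 0 = pointer straight up the slope, clockwise positive, stops at +-2.3; turns against 0.03 N m, stays put; starts 0.4 to 1.5 anticlockwise of the marker; clamped while the lock is home
- knob_grip (a point): point on the knob's axis, 34 mm above the panel (10 mm below the knob's top); its axes turn with the knob: z square out of the panel, x along the pointer
- pointer_tip (a point): tip of the orange pointer, 35 mm from the knob's axis, 12 mm above the panel
- outer_ring (a joint): the wide black ribbed outer ring (current limit) round the knob's foot, 51 mm in diameter, from 1.5 to 10 mm above the panel, with a yellow index line; it turns very easily (0.012 N m) about the same axis and must stay as it is. Value in rad, 0 = index straight up the slope, clockwise positive
- ring_index (a point): end of the ring's yellow index line, 24 mm from the axis, on the ring's top
- marker (a joint): green set-point marker, a tab 9 mm wide and 5 mm high on the edge of the scale, 35 to 49 mm from the axis, stiff (0.25 N m); it shows where the pointer must stand. Value in rad on the same scale as the knob: the pointer stands at the marker when both values are equal
- mark (a point): the place where the pointer's tip must be: 35 mm from the axis at the green marker, 12 mm above the panel
- lock (a joint): steel lock slide in a rail right of the dial; its fork, 16 to 24 mm above the panel, straddles the knob. Value in m: 0 = fully home (starts here; tapered rubber jaws clamp the knob), 0.050 = fully back, a travel along -y of dial_center; clear of the knob from 0.030, jaw tips 40 mm from its axis when back. Slides against 3 N, the last 3 mm as the jaws wedge against up to 20 N; stays where left
- lock_tab (a point): in the lock slide's red upright tab: 12 mm thick along x of dial_center, 22 mm long along the travel, clear to grip from 30 mm to its top 52 mm above the panel; the point is on its middle line, 40 mm above the panel. Lock home: 60 mm right of the knob's axis (-y of dial_center); fully back: 110 mm. The rail beside the tab is 42 mm wide and 29 mm high
- lamp_pack: bystander: black lamp carton, 36x36x75 mm, standing to the left of the tester; origin at the centre of its underside
- cell: bystander: white and green round battery, 33 mm in diameter, 62 mm high, standing to the left of the tester; origin at the centre of its underside
- felt_marker: bystander: red felt marker, 18x140x18 mm, lying on the table to the right of the tester, nearer the robot; origin under its middle, its length along its own y

How it is judged:
By the outcome, as a careful person would: the job done as asked, in the order asked, and still so for the second after the job is handed in, with the robot touching nothing.
It also fails if it takes over 54 s, if anything falls off the work surface, if the arm or the gripper's body presses on something with over 40 N, if the wrist force passes 120 N, or if a joint passes its speed limit or range.

## Working session

There is one attempt and no reset: what is moved stays moved. The work goes in short steps, Python scripts to look and compute and a tool call to move; the robot and the scene stay as the last step left them, time stands still between calls to the robot, and variables do not carry over. Pictures are saved under pics/ and viewed, at most 10 in all, crops included, and the job is handed in when it is done.

Besides the shell and the picture viewer there is one more tool, called after ">>>" as name([rows], argument=value, ...), one row to a line, values as JSON. servo_tool: Moves the arm, as the interface text tells. Its arguments: {"type":"object","properties":{"steps":{"type":"array"}},"required":["steps"]}

```bash
mkdir -p pics; python3 - <<'E'
from workcell import sensors, imaging
import cv2,pickle,numpy as np
print(sensors.get_obs())
for n in("scene","side"):
    d=imaging.get_image(n);pickle.dump(d,open(n+".pkl","wb"));cv2.imwrite(f"pics/{n}.png",d["color"])
    print({k:v for k,v in d.items() if k not in("color","range_z")})
E
```

```text
{'t': 0.0, 'qpos': array([-1.18802340e+00,  4.23815677e-01,  1.63070523e+00, -1.52840184e-05,
        1.08860869e+00, -1.90154637e-02]), 'qvel': array([-0.00120662, -0.00078845,  0.00044017,  0.00048518,  0.00213   ,
       -0.00356066]), 'joint_torque': array([-3.18892780e-04, -5.44608843e+01, -2.73673904e+01,  6.44085975e-02,
        2.27271288e-02, -1.47124433e-04]), 'ee_pos': array([ 244.19917302, -574.65858706,  196.9114633 ]), 'orientation': array([-3.07692958e+00, -6.26600837e-01,  4.57371205e-04]), 'ft_force': array([-0.48352307,  0.1529414 ,  0.2263924 ]), 'moment': array([0.00053209, 0.0287949 , 0.00736893]), 'grasp_force': 0.0, 'width': 87.66874293040703}
{'vertical_fov': 45.22989556853502, 'cx': 315.4566694281896, 'cy': 200.05649784872628, 'k1': -0.0032483951836677774, 'rvec': array([ 0.78567863, -2.56886236,  1.0903453 ]), 'tvec': array([425.70061593, 318.05646899, 802.07761402])}
{'vertical_fov': 57.204547335463936, 'cx': 318.16138803162744, 'cy': 198.99830865905298, 'k1': -0.07904123592917515, 'rvec': array([ 0.40961099, -2.49692487,  1.51168232]), 'tvec': array([525.11233215, 199.57714107, 695.3469565 ])}
```

View pics/scene.png

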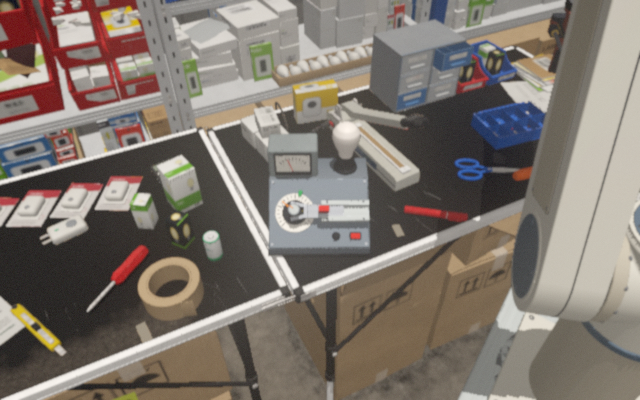

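View pics/side.png

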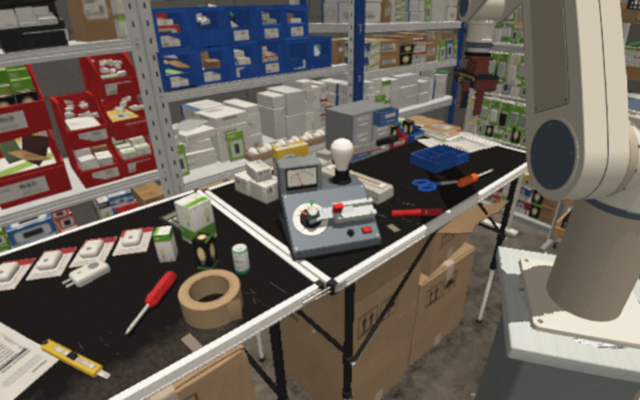

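Both views show the tester: dial at about (295,212) in scene and (311,217) in side; red tab at (324,209) and (339,209). The felt marker lies at its right (435,213), and the carton and battery at its left.

```bash
cat > h.py <<'E'
import numpy as np,cv2,pickle
from scipy.spatial.transform import Rotation as R
def cam(d,pose=None):
    f=200/np.tan(np.radians(d["vertical_fov"]/2))
    K=np.array([[f,0,d["cx"]],[0,f,d["cy"]],[0,0,1]]);D=np.array([d["k1"],0,0,0.])
    if "rvec" in d:
        Rw=R.from_rotvec(d["rvec"]).as_matrix().T; o=-Rw@d["tvec"]
    else:
        T=d["tool_from_camera"];Rt=R.from_rotvec(pose[1]).as_matrix();Rw=Rt@T[:3,:3];o=Rt@T[:3,3]+pose[0]
    return K,D,Rw,o
def ray(d,px,pose=None):
    K,D,Rw,o=cam(d,pose);u=cv2.undistortPoints(np.float64(px).reshape(-1,1,2),K,D)[:,0]
    return o,np.c_[u,np.ones(len(u))]@Rw.T      # depth along axis = factor
def pts(d,px,pose=None):
    px=np.asarray(px);o,v=ray(d,px,pose);z=d["range_z"][px[:,1].astype(int),px[:,0].astype(int)]
    return o+v*z[:,None],z>0
def tri(o1,v1,o2,v2):
    A=np.c_[v1,-v2];s=np.linalg.lstsq(A,o2-o1,rcond=None)[0];a,b=o1+v1*s[0],o2+v2*s[1]
    return (a+b)/2,np.linalg.norm(a-b)
def plane(o,v,p,n): return o+v*((np.dot(p-o,n))/(v@n))[:,None]
E
python3 - <<'E'
from h import *
rs={}
for n,(x0,y0,x1,y1),dc in(("scene",(265,180,380,255),(295,212)),("side",(285,190,385,260),(311,217))):
    d=pickle.load(open(n+".pkl","rb"));c=d["color"];h=cv2.cvtColor(c,cv2.COLOR_BGR2HSV)
    red=((h[...,0]<8)|(h[...,0]>172))&(h[...,1]>130)&(h[...,2]>90)
    m=np.zeros(red.shape,bool);m[y0:y1,x0:x1]=1
    k,lab,st,ce=cv2.connectedComponentsWithStats((red&m).astype(np.uint8))
    print(n,[(st[i].tolist(),ce[i].round(1)) for i in range(1,k) if st[i,4]>5])
    yy,xx=np.nonzero(m);P,ok=pts(d,np.c_[xx,yy]);P=P[ok]
    # RANSAC plane with slope 35 deg
    rng=np.random.default_rng(0);best=(0,)
    for _ in range(600):
        a=P[rng.choice(len(P),3,0)];nn=np.cross(a[1]-a[0],a[2]-a[0]);l=np.linalg.norm(nn)
        if l<500: continue
        nn=nn/l*np.sign(nn[2]);
        if abs(np.degrees(np.arccos(nn[2]))-35)>5: continue
        q=np.abs((P-a[0])@nn)<1.5
        if q.sum()>best[0]:best=(q.sum(),q)
    Q=P[best[1]];mu=Q.mean(0);nn=np.linalg.svd(Q-mu)[2][2];nn*=np.sign(nn[2])
    print(best[0],mu.round(1),nn.round(3),"tilt",np.degrees(np.arccos(nn[2])),"yaw",np.degrees(np.arctan2(-nn[1],-nn[0])))
    g=lambda px:plane(*ray(d,[px]),mu,nn)[0].round(1)
    w=(h[...,1]<40)&(h[...,2]>170)&m;w[:, :dc[0]-24]=0;w[:,dc[0]+24:]=0;w[:dc[1]-22]=0;w[dc[1]+24:]=0
    yy,xx=np.nonzero(w);hull=cv2.convexHull(np.c_[xx,yy].astype(np.int32));e=cv2.fitEllipse(hull);print("ell",e,g(e[0]))
    rs[n]=(d,e[0])
    for i in range(1,k):
        if st[i,4]>5: 
            yy,xx=np.nonzero(lab==i);A,ok=pts(d,np.c_[xx,yy]);print(ce[i],np.median(A[ok],0).round(1),"h",np.median((A[ok]-mu)@nn).round(1))
a,b=[ray(d,[p]) for d,p in rs.values()];print(tri(a[0],a[1][0],b[0],b[1][0]))
for n in rs:
    d=rs[n][0];c=cv2.resize(d["color"][180:260,260:390],None,fx=6,fy=6,interpolation=2);cv2.imwrite(f"pics/z_{n}.png",c)
E
```

```text
scene [([319, 206, 10, 6, 55], array([323.4, 208.4])), ([351, 233, 9, 6, 54], array([355. , 235.5]))]
2802 [543.6 -47.2  73.4] [-0.326  0.476  0.817] tilt 35.221109484617685 yaw -55.55719087811876
ell ((295.5555419921875, 211.91921997070312), (40.00398635864258, 45.24985885620117), 76.29782104492188) [582.4 -25.9  76.5]
[323.43636364 208.38181818] [517.3 -32.2 117.6] h 51.6
[355.  235.5] [456.3 -57.7  51.1] h 4.9
side [([333, 203, 10, 10, 57], array([337.4, 206.8])), ([362, 227, 9, 6, 42], array([366.3, 229.3]))]
2228 [547.4 -38.   69. ] [-0.327  0.468  0.821] tilt 34.79733544272111 yaw -55.03110051877157
ell ((313.5511474609375, 215.6075439453125), (35.84400939941406, 45.88937759399414), 57.10341262817383) [577.8 -31.9  77.6]
[337.35087719 206.78947368] [519.3 -29.8 113.5] h 50.9
[366.28571429 229.30952381] [455.4 -55.4  49. ] h 5.1
(array([573.17729309, -16.10189216,  88.22901548]), np.float64(3.393600911927116))
```

View pics/z_scene.png

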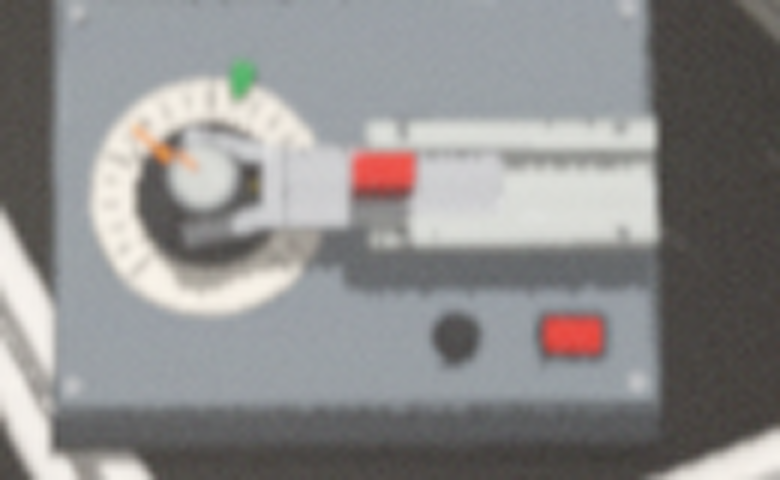

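The crop shows the pointer about 60° anticlockwise of the marker, with the lock fork straddling the knob and the tab level with the knob axis. The two views agree to about 5 mm, with the tilt at 35° and the tab top at about 51 mm. I'll work out the approach pose from this.

```bash
cat >> h.py <<'E'
yaw=np.radians(-55.3);t=np.radians(35)
X=np.array([np.cos(yaw)*np.cos(t),np.sin(yaw)*np.cos(t),np.sin(t)]);Y=np.array([-np.sin(yaw),np.cos(yaw),0]);N=np.cross(X,Y)
C=np.array([580,-29,77.])
def target(u,v,h,a=0):  # a: tool yaw about N deg; u along X, v along Y
    M=R.from_rotvec(np.radians(a)*N)*R.from_matrix(np.c_[Y,X,-N]); return C+u*X+v*Y+h*N,M
def delta(o,p,M):
    Rc=R.from_rotvec(o["orientation"]);return (p-o["ee_pos"]).round(1),np.degrees((M*Rc.inv()).as_rotvec()).round(2)
E
python3 - <<'E'
from h import *
from workcell import sensors
print(X,Y,N);p,M=target(0,-60,110);print(p,delta(sensors.get_obs(),p,M))
E
```

```text
[ 0.46632649 -0.67346097  0.57357644] [0.82214404 0.56927952 0.        ] [-0.32652532  0.47156245  0.81915204]
[494.7535723  -11.28490199 167.10672487] (array([250.5, 563.5, -29.9]), array([-30.77, -16.96,  11.31]))
```

>>> servo_tool([
  [[0,0,0.03],[0,0,0],1],
  [[0.01,0.02,0.03],[0,0,0],1],
  [[0.016,0.036,0.02],[0,0,0],1],
  [[0.016,0.036,0.01],[0,0,0],1],
  [[0.016,0.036,0],[0,0,0],1],
  [[0.016,0.036,0],[0,0,0],1],
  [[0.016,0.036,0],[0,0,0],1],
  [[0.016,0.036,0],[0,0,0],1],
])

```text
t: 0.77
ee_pos: [349.6, -339.4, 286.4]
orientation: [-3.078, -0.626, 0.0]
ft_force: [0.7, 0.2, -0.0]
width: 87.8
grasp_force: 0.0
```

>>> servo_tool([
  [[0.018,0.036,0],[-3.85,-2.12,1.41],1],
  [[0.018,0.036,0],[-3.85,-2.12,1.41],1],
  [[0.018,0.036,0],[-3.85,-2.12,1.41],1],
  [[0.018,0.036,0],[-3.85,-2.12,1.41],1],
  [[0.018,0.036,0],[-3.85,-2.12,1.41],1],
  [[0.018,0.036,0],[-3.85,-2.12,1.41],1],
  [[0.018,0.036,0],[-3.85,-2.12,1.41],1],
  [[0.018,0.036,0],[-3.85,-2.12,1.41],1],
])

```text
t: 1.43
ee_pos: [491.3, -57.3, 287.4]
orientation: [2.44, 0.756, 0.239]
ft_force: [1.3, -1.5, -0.1]
width: 87.8
grasp_force: 0.0
```

>>> servo_tool([
  [[0,0.02,0],[0,0,0],1],
  [[0,0.01,-0.02],[0,0,0],1],
  [[0,0.01,-0.02],[0,0,0],1],
  [[0,0,-0.02],[0,0,0],1],
  [[0,0,-0.01],[0,0,0],1],
  [[0,0,0],[0,0,0],1],
  [[0,0,0],[0,0,0],1],
  [[0,0,0],[0,0,0],1],
])

```text
t: 2.1
ee_pos: [491.1, -19.6, 217.2]
orientation: [2.444, 0.755, 0.234]
ft_force: [-0.7, 0.4, -0.1]
width: 87.6
grasp_force: 0.0
```

```bash
python3 - <<'E'
from h import *
from workcell import sensors,imaging
o=sensors.get_obs();d=imaging.get_image("wrist");pickle.dump((o,d),open("w1.pkl","wb"));cv2.imwrite("pics/w1.png",d["color"])
p,M=target(0,-60,110);print(o["qpos"].round(2),delta(o,p,M),o["ee_pos"],d["tool_from_camera"].round(2))
E
```

```text
[ 0.31  0.16  2.12 -0.8   0.85  1.83] (array([  3.6,   8.3, -50.1]), array([-0.5 , -0.32,  0.36])) [491.12137199 -19.59498238 217.20728467] [[  -0.     -0.96   -0.29   80.56]
 [   1.     -0.      0.      0.81]
 [  -0.     -0.29    0.96 -186.44]
 [   0.      0.      0.      1.  ]]
```

View pics/w1.png

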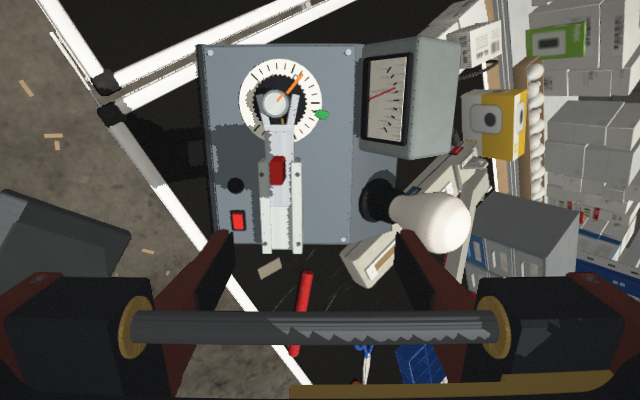

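The wrist view shows the dial at about (281,102), pointer tip near (300,73), green marker at (321,115), red tab at (277,170) and its rail, all free of the fingers. I'll refine the dial centre, tab and angles from it.

```bash
cat > meas.py <<'E'
from h import *
def seg(d,pose,C,rmax=52):
    """points on panel coords per colour; colour masks within the dial area"""
    h=cv2.cvtColor(d["color"],cv2.COLOR_BGR2HSV);yy,xx=np.mgrid[0:400,0:640];px=np.c_[xx.ravel(),yy.ravel()]
    o,v=ray(d,px,pose);out={}
    H,S,V=[h[...,i].ravel() for i in range(3)]
    for n,m,ht,r0,r1 in(("pointer",(H>7)&(H<20)&(S>140)&(V>120),13,12,38),("marker",(H>45)&(H<85)&(S>100)&(V>60),4,32,52),("index",(H>22)&(H<36)&(S>110)&(V>70),10,12,27),("white",(S<45)&(V>165),1,27,46)):
        q=plane(o,v[m],C+ht*N,N)-C;a=np.c_[q@X,q@Y];r=np.hypot(*a.T);k=(r>r0)&(r<r1);out[n]=(a[k],px[m][k])
    return out
def ang(a): m=a.mean(0);return np.arctan2(-m[1],m[0])
E
python3 - <<'E'
from meas import *
o,d=pickle.load(open("w1.pkl","rb"));pose=(o["ee_pos"],o["orientation"])
yy,xx=np.mgrid[40:245,200:360];P,ok=pts(d,np.c_[xx.ravel(),yy.ravel()],pose);P=P[ok]
q=np.abs((P-C)@N)<4;
for _ in range(3):
    Q=P[q];mu=Q.mean(0);nn=np.linalg.svd(Q-mu)[2][2];nn*=np.sign(nn[2]);q=np.abs((P-mu)@nn)<1.5
print("plane",nn.round(3),np.degrees(np.arccos(nn[2])),np.degrees(np.arctan2(-nn[1],-nn[0])),"off C",((mu-C)@nn).round(2),q.sum())
C2=C+((mu-C)@nn)*nn
for _ in range(4):
    s=seg(d,pose,C2);w=s["white"][0]; e=cv2.fitEllipse(cv2.convexHull(w.astype(np.float32)));print("disc",e)
    C2=C2+e[0][0]*X+e[0][1]*Y
print("C",C2.round(1))
for n in s: print(n,len(s[n][0]),ang(s[n][0]).round(3),s[n][0].mean(0).round(1),np.hypot(*s[n][0].T).max().round(1))
P=P-C2;hh=P@N
for nm,lo,hi,vl in(("knobtop",42,48,(-20,20)),("tabtop",48,56,(-90,-40))):
    k=(hh>lo)&(hh<hi)&(P@Y>vl[0])&(P@Y<vl[1])&(abs(P@X)<25)
    A=np.c_[P@X,P@Y][k];print(nm,k.sum(),A.min(0).round(1),A.max(0).round(1),np.median(hh[k]).round(1))
# two-view height of tab: red centroid ray of wrist vs scene
c=cv2.cvtColor(d["color"],cv2.COLOR_BGR2HSV);m=((c[...,0]<8)|(c[...,0]>172))&(c[...,1]>130)&(c[...,2]>60);m[:150]=0;m[195:]=0;m[:,:255]=0;m[:,300:]=0
y,x=np.nonzero(m);a=ray(d,[(x.mean(),y.mean())],pose);sd=pickle.load(open("scene.pkl","rb"));b=ray(sd,[(323.4,208.4)])
T,er=tri(a[0],a[1][0],b[0],b[1][0]);print("tab2v",((T-C2)@np.c_[X,Y,N]).round(1),er)
E
```

```text
plane [-0.325  0.473  0.819] 34.97852274393005 -55.516483661826484 off C -0.72 18055
disc ((-1.270354151725769, 1.1237235069274902), (81.5044174194336, 93.24876403808594), 175.8596954345703)
disc ((-0.028993606567382812, 1.0096659660339355), (81.31118774414062, 92.97123718261719), 177.55775451660156)
disc ((0.0187147855758667, 0.38341307640075684), (81.38166809082031, 91.91834259033203), 177.37037658691406)
disc ((0.04502606391906738, 0.26111698150634766), (81.46739959716797, 91.14747619628906), 177.80490112304688)
C [581.9 -26.9  75.7]
pointer 83 -0.949 [14.3 20. ] 37.1
marker 103 0.191 [41.2 -8. ] 48.2
index 15 1.399 [  2.4 -14. ] 16.3
white 2644 -1.024 [3.4 5.6] 46.0
knobtop 603 [-11.9  -8.3] [11.7 15.3] 43.7
tabtop 327 [ -6.4 -67.1] [  6.6 -45.9] 51.8
tab2v [ -0.5 -56.7  40.3] 0.5017946963353698
```

```bash
sed -i 's/^C=.*/C=np.array([584.8,-24.9,75.7])/; s/-55.3/-55.4/' h.py; python3 - <<'E'
from meas import *
o,d=pickle.load(open("w1.pkl","rb"));pose=(o["ee_pos"],o["orientation"])
s=seg(d,pose,C);print({n:(ang(s[n][0]).round(3),len(s[n][0])) for n in s})
from workcell import sensors
o=sensors.get_obs()
for v,h in((-60,70),(-60,32)):p,M=target(0,v,h);print(p.round(1),delta(o,p,M))
print(X.round(3),Y.round(3),N.round(3))
E
```

```text
{'pointer': (np.float64(-0.846), 79), 'marker': (np.float64(0.276), 103), 'index': (np.float64(1.43), 18), 'white': (np.float64(-0.377), 2678)}
[512.6 -25.9 133. ] (array([ 21.4,  -6.3, -84.3]), array([-0.52, -0.29,  0.26]))
[525.  -43.9 101.9] (array([  33.8,  -24.3, -115.5]), array([-0.52, -0.29,  0.26]))
[ 0.465 -0.674  0.574] [0.823 0.568 0.   ] [-0.326  0.472  0.819]
```

>>> servo_tool([
  [[0.005,-0.002,-0.021],[-0.5,-0.3,0.26],1],
  [[0.005,-0.002,-0.021],[0,0,0],1],
  [[0.005,-0.002,-0.021],[0,0,0],1],
  [[0.006,0,-0.021],[0,0,0],0.2],
  [[0.003,-0.0045,-0.008],[0,0,0],0.2],
  [[0.003,-0.0045,-0.008],[0,0,0],0.2],
  [[0.003,-0.0045,-0.008],[0,0,0],0.2],
  [[0.0035,-0.0045,-0.0075],[0,0,0],0.2],
])

```text
t: 2.82
ee_pos: [525.0, -44.0, 101.6]
orientation: [2.432, 0.758, 0.239]
ft_force: [0.5, 1.3, 0.1]
width: 58.4
grasp_force: 0.0
```

```bash
python3 - <<'E'
from h import *
from workcell import sensors
o=sensors.get_obs();print(o["qpos"].round(2))
p,M=target(0,-60,32);print(delta(o,p,M),((o["ee_pos"]-C)@np.c_[X,Y,N]).round(1))
E
```

```text
[ 0.24  0.43  2.14 -1.1   0.65  2.14]
(array([0. , 0.1, 0.4]), array([ 0.01,  0.  , -0.01])) [ -0.2 -60.1  31.7]
```

>>> servo_tool([
  [[0,0,0],[0,0,0],-1],
  [[0,0,0],[0,0,0],-1],
  [[0,0,0],[0,0,0],-1],
  [[0,0,0],[0,0,0],-1],
  [[0,0,0],[0,0,0],-1],
  [[0,0,0],[0,0,0],-1],
  [[0,0,0],[0,0,0],-1],
  [[0,0,0],[0,0,0],-1],
])

```text
t: 3.48
ee_pos: [524.1, -43.2, 101.0]
orientation: [2.433, 0.759, 0.238]
ft_force: [0.0, 0.4, -0.0]
width: 4.9
grasp_force: 0.0
```

>>> servo_tool([
  [[-0.0041,-0.0028,0],[0,0,0],-1],
  [[-0.0041,-0.0028,0],[0,0,0],-1],
  [[-0.0058,-0.004,0],[0,0,0],-1],
  [[-0.0058,-0.004,0],[0,0,0],-1],
  [[-0.0058,-0.004,0],[0,0,0],-1],
  [[-0.0058,-0.004,0],[0,0,0],-1],
  [[-0.0058,-0.004,0],[0,0,0],-1],
  [[-0.0025,-0.0017,0],[0,0,0],-1],
])

```text
t: 4.15
ee_pos: [483.1, -71.3, 100.7]
orientation: [2.433, 0.759, 0.236]
ft_force: [-0.6, -0.2, 0.5]
width: 0.7
grasp_force: 0.0
```

```bash
python3 - <<'E'
from h import *
from workcell import sensors
o=sensors.get_obs();print(o["qpos"].round(2),o["ft_force"],o["width"])
print(((o["ee_pos"]-C)@np.c_[X,Y,N]).round(1))
E
```

```text
[ 0.2   0.38  2.24 -1.19  0.6   2.2 ] [-0.61121359 -0.20464106  0.51209233] 0.7209162208957017
[  -1.7 -110.1   31.7]
```

The fingers shut to 0.7 mm, so the tab was not between them. I'll look before moving again.

```bash
python3 - <<'E'
from h import *
from workcell import sensors,imaging
o=sensors.get_obs();d=imaging.get_image("wrist");pickle.dump((o,d),open("w2.pkl","wb"))
s=imaging.get_image("side");pickle.dump(s,open("side2.pkl","wb"))
a=cv2.resize(s["color"][150:275,260:420],(768,600));b=d["color"]
cv2.imwrite("pics/w2.png",np.vstack([cv2.resize(b[:,:],(480,300)),cv2.resize(s["color"][150:275,240:440],(480,300),interpolation=2)]))
E
```

```text
(no output)
```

View pics/w2.png

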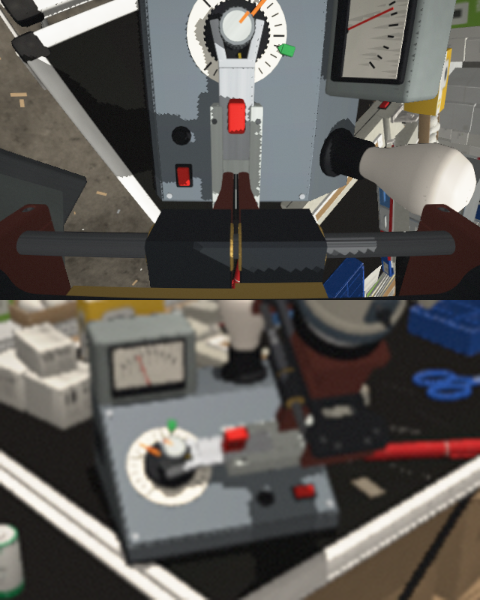

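```bash
python3 - <<'E'
from h import *
o,d=pickle.load(open("w2.pkl","rb"));pose=(o["ee_pos"],o["orientation"])
K,D,Rw,oc=cam(d,pose)
def pr(p): return cv2.projectPoints(np.float64([p]),cv2.Rodrigues(Rw.T)[0],-Rw.T@oc,K,D)[0].ravel().round(0)
print("TCP px",pr(pose[0]), "grasp px",pr(pose[0]+19*N), "tab px",pr(C-60*Y+52*N))
F=np.c_[X,Y,N]
for x in(300,310,315,320,330):
    px=[(x,y) for y in range(210,290,8)];P,ok=pts(d,px,pose);print(x,[tuple(r) for r in ((P-C)@F).round(0).astype(int)])
s=pickle.load(open("side2.pkl","rb"));K,D,Rw,oc=cam(s)
print("side TCP",pr(pose[0]),pr(pose[0]+40*N),pr(C-60*Y+52*N))
yy,xx=np.mgrid[180:230,350:400];P,ok=pts(s,np.c_[xx.ravel(),yy.ravel()]);P=((P-C)@F)[ok]
k=(P[:,1]<-90)&(P[:,1]>-135)&(P[:,2]>25)&(P[:,2]<160)&(abs(P[:,0])<40)
print(len(P[k]),np.percentile(P[k],[0,5,50,95,100],axis=0).round(0))
E
```

```text
TCP px [313. 231.] grasp px [312. 245.] tab px [316. 157.]
300 [(np.int64(-10), np.int64(-100), np.int64(22)), (np.int64(-10), np.int64(-107), np.int64(16)), (np.int64(-10), np.int64(-114), np.int64(15)), (np.int64(-8), np.int64(-98), np.int64(63)), (np.int64(-8), np.int64(-99), np.int64(72)), (np.int64(-7), np.int64(-98), np.int64(81)), (np.int64(-7), np.int64(-98), np.int64(89)), (np.int64(-7), np.int64(-99), np.int64(94)), (np.int64(-6), np.int64(-98), np.int64(102)), (np.int64(-4), np.int64(-75), np.int64(144))]
310 [(np.int64(-3), np.int64(-99), np.int64(23)), (np.int64(-3), np.int64(-108), np.int64(15)), (np.int64(-3), np.int64(-113), np.int64(17)), (np.int64(-3), np.int64(-98), np.int64(62)), (np.int64(-3), np.int64(-99), np.int64(70)), (np.int64(-3), np.int64(-99), np.int64(79)), (np.int64(-3), np.int64(-98), np.int64(89)), (np.int64(-2), np.int64(-98), np.int64(96)), (np.int64(-2), np.int64(-98), np.int64(102)), (np.int64(-2), np.int64(-97), np.int64(109))]
315 [(np.int64(0), np.int64(-99), np.int64(23)), (np.int64(0), np.int64(-108), np.int64(14)), (np.int64(0), np.int64(-1
[... 693 characters left out ...]
)), (np.int64(2), np.int64(-98), np.int64(102)), (np.int64(2), np.int64(-98), np.int64(109))]
330 [(np.int64(9), np.int64(-100), np.int64(20)), (np.int64(10), np.int64(-108), np.int64(16)), (np.int64(10), np.int64(-113), np.int64(16)), (np.int64(7), np.int64(-98), np.int64(63)), (np.int64(7), np.int64(-98), np.int64(73)), (np.int64(7), np.int64(-98), np.int64(81)), (np.int64(6), np.int64(-98), np.int64(89)), (np.int64(6), np.int64(-98), np.int64(96)), (np.int64(6), np.int64(-98), np.int64(102)), (np.int64(3), np.int64(-76), np.int64(143))]
side TCP [357. 205.] [361. 197.] [338. 203.]
160 [[ -34. -129.   25.]
 [ -31. -123.   25.]
 [ -14. -101.   62.]
 [  11.  -92.  142.]
 [  16.  -90.  160.]]
```

```bash
python3 - <<'E'
from h import *
s=pickle.load(open("side2.pkl","rb"));F=np.c_[X,Y,N]
for y in range(190,222,3):
    P,ok=pts(s,[(x,y) for x in range(350,372,3)]);print(y,[tuple(map(int,r)) for r in ((P-C)@F).round(0)], [s["color"][y,x].tolist() for x in (353,359)])
o,d=pickle.load(open("w2.pkl","rb"));pose=(o["ee_pos"],o["orientation"])
for y in range(224,240,2):
    P,ok=pts(d,[(310,y),(322,y)],pose);print(y,[tuple(map(int,r)) for r in ((P-C)@F).round(0)],d["color"][y,310])
E
python3 - <<'E'
import sys;sys.path.insert(0,'.')
from h import *
from workcell import imaging
d=imaging.get_image("side");c=d["color"][165:240,310:410];cv2.imwrite("pics/s3.png",cv2.resize(c,(800,600),interpolation=cv2.INTER_CUBIC))
E
```

```text
190 [(56, -115, 1), (57, -124, -3), (-19, -77, 141), (-28, -76, 157), (-32, -81, 162), (-31, -88, 158), (-39, -88, 173), (-45, -90, 182)] [[144, 140, 134], [27, 26, 28]]
193 [(49, -114, -2), (47, -121, 0), (46, -128, 1), (-32, -77, 151), (-33, -83, 152), (-33, -89, 150), (-44, -87, 170), (-49, -89, 179)] [[144, 141, 134], [34, 55, 69]]
196 [(39, -110, 2), (39, -119, 0), (2, -99, 72), (-9, -98, 91), (-39, -81, 150), (-41, -86, 153), (-18, -113, 103), (-56, -87, 179)] [[141, 137, 132], [26, 31, 54]]
199 [(32, -109, 0), (32, -117, -2), (-2, -99, 65), (-13, -99, 84), (-13, -106, 83), (-48, -84, 153), (12, -143, 26), (-61, -86, 177)] [[141, 141, 138], [27, 31, 59]]
202 [(10, -97, 28), (11, -105, 24), (-7, -99, 60), (-13, -102, 70), (-14, -109, 69), (-54, -82, 153), (-67, -78, 177), (-69, -83, 180)] [[110, 117, 116], [25, 31, 59]]
205 [(6, -97, 21), (7, -106, 16), (6, -113, 16), (5, -121, 15), (4, -128, 15), (-59, -82, 149), (-72, -78, 174), (-75, -81, 180)] [[114, 120, 120], [97, 103, 106]]
208 [(-2, -95, 21), (-4, -101, 24), (-2, -110, 17), (-3, -118, 15), (-5, -125, 17), (-7, -131, 19),
[... 431 characters left out ...]
8, 22), (-24, -97, 17), (-23, -106, 12), (-24, -113, 12), (-25, -121, 10), (-81, -77, 141), (-84, -81, 146), (-84, -89, 143)] [[101, 107, 107], [100, 106, 106]]
220 [(-24, -93, 1), (-25, -100, 1), (-26, -108, 0), (-28, -114, 4), (-29, -122, 2), (-30, -129, 2), (-31, -136, 1), (-32, -144, 2)] [[83, 85, 85], [76, 75, 72]]
224 [(-3, -111, 17), (5, -112, 16)] [120 126 122]
226 [(-3, -113, 17), (5, -113, 16)] [120 126 122]
228 [(-4, -115, 14), (5, -115, 16)] [123 128 124]
230 [(-3, -116, 16), (3, -98, 58)] [ 96 101 105]
232 [(-3, -99, 59), (3, -98, 60)] [41 44 66]
234 [(-3, -98, 62), (3, -98, 63)] [40 44 64]
236 [(-3, -98, 66), (3, -99, 64)] [45 49 72]
238 [(-3, -98, 68), (3, -98, 68)] [39 44 67]
```

View pics/s3.png

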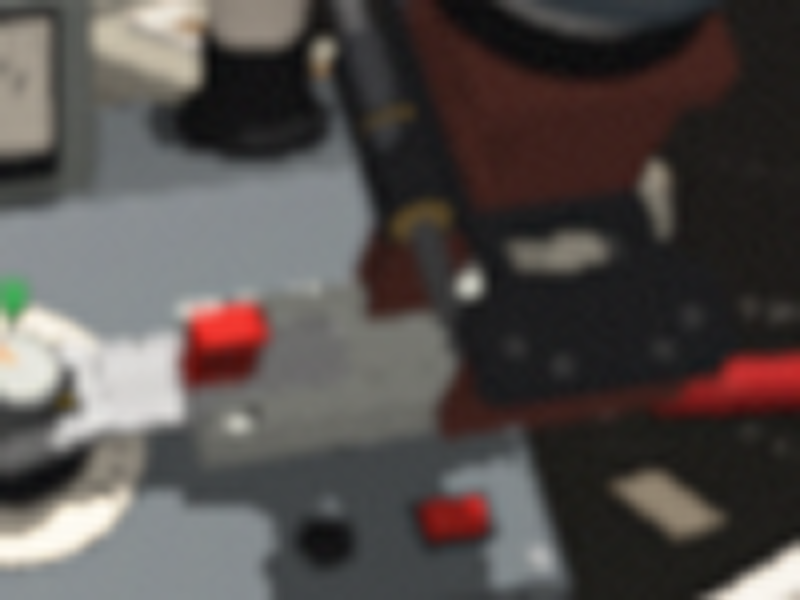

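Side crop: the fingers end above the rail, behind the tab, and depth from both cameras puts the tips about 26 mm higher than the reported TCP. I'll check whether that also holds with the fingers open, using the earlier picture.

```bash
python3 - <<'E'
from h import *
for f in("w1.pkl","w2.pkl"):
    o,d=pickle.load(open(f,"rb"));pose=(o["ee_pos"],o["orientation"]);Rt=R.from_rotvec(pose[1])
    yy,xx=np.mgrid[200:400,0:640];P,ok=pts(d,np.c_[xx.ravel(),yy.ravel()],pose);T=Rt.inv().apply(P-pose[0])[ok]
    k=(abs(T[:,1])<60)&(T[:,2]>-110)&(T[:,2]<15)&(abs(T[:,0])<14);T=T[k]
    print(f,o["width"],len(T),"max tool z",np.percentile(T[:,2],[90,98,99.5,100]).round(1))
    for z in range(-90,15,10):
        q=T[(T[:,2]>=z)&(T[:,2]<z+10)]
        if len(q)>5: print(z,len(q),"x",np.percentile(q[:,0],[5,95]).round(0),"y",np.percentile(q[:,1],[2,25,75,98]).round(0))
E
```

```text
w1.pkl 87.60079979674195 9636 max tool z [-39.4 -27.8 -25.4 -23.3]
-90 1560 x [ 2. 12.] y [-55. -47.  48.  57.]
-80 1386 x [-1. 12.] y [-54. -45.  47.  56.]
-70 1275 x [-7. 12.] y [-53. -44.  45.  54.]
-60 1020 x [-7. 12.] y [-51. -43.  45.  53.]
-50 839 x [-7. 12.] y [-51. -43.  45.  53.]
-40 688 x [-7. 12.] y [-51. -43.  45.  53.]
-30 326 x [-8. 12.] y [-51. -43.  45.  52.]
w2.pkl 0.7209162208957017 3932 max tool z [ 7.1 10.1 14.5 15. ]
-90 123 x [ 3. 12.] y [-1.  0.  2.  3.]
-80 306 x [10. 12.] y [-10.  -2.   4.  12.]
-70 614 x [10. 12.] y [-10.  -5.   7.  11.]
-60 529 x [-3. 12.] y [-8. -3.  5. 10.]
-50 350 x [10. 12.] y [-8. -4.  6. 10.]
-40 314 x [10. 12.] y [-8. -3.  5. 10.]
-30 136 x [10. 12.] y [-8. -3.  6. 10.]
0 1429 x [-12.  13.] y [-19. -14.  17.  22.]
10 91 x [-3. 13.] y [-9. -4.  8. 12.]
```

Depth confirms, both open and shut, that the real finger ends lie 26 mm short of the reported TCP along the tool axis. The first grasp therefore closed in the air above the tab. I'll allow for the offset: rise, partly open and go back over the tab.

>>> servo_tool([
  [[-0.003,0.005,0.008],[0,0,0],-0.2],
  [[0.0,0.0,0.004],[0,0,0],-0.2],
  [[0.007,0.0048,0],[0,0,0],-0.2],
  [[0.007,0.0048,0],[0,0,0],-0.2],
  [[0.007,0.0048,0],[0,0,0],-0.2],
  [[0.007,0.0048,0],[0,0,0],-0.2],
  [[0.007,0.0048,0],[0,0,0],-0.2],
  [[0.006,0.004,0],[0,0,0],-0.2],
])

```text
t: 4.97
ee_pos: [523.5, -36.8, 112.6]
orientation: [2.433, 0.76, 0.238]
ft_force: [0.4, 0.5, 0.5]
width: 35.3
grasp_force: 0.0
```

```bash
sed -i 's/return C+u\*X+v\*Y+h\*N,M/return C+u*X+v*Y+(h-26)*N,M  # h of real finger ends/' h.py; cat > st.py <<'E'
from h import *
from workcell import sensors
import sys
o=sensors.get_obs();print("q",o["qpos"].round(2),"F",(o["ft_force"]@np.c_[X,Y,N]).round(1),"w",o["width"].round(1),"g",o["grasp_force"])
q=(o["ee_pos"]-C)@np.c_[X,Y,N];q[2]+=26;print("tip uvh",q.round(1))
if len(sys.argv)>1: p,M=target(*map(float,sys.argv[1:]));print("d",delta(o,p,M))
E
python3 st.py 0 -60 31.5
```

```text
Traceback (most recent call last):
  File "st.py", line 4, in <module>
    o=sensors.get_obs();print("q",o["qpos"].round(2),"F",(o["ft_force"]@np.c_[X,Y,N]).round(1),"w",o["width"].round(1),"g",o["grasp_force"])
                                                                                                   ^^^^^^^^^^^^^^^^
AttributeError: 'float' object has no attribute 'round'
```

```bash
sed -i 's/o\["width"\].round(1)/o["width"]/' st.py; python3 st.py 0 -60 31.5
```

```text
q [ 0.26  0.4   2.14 -1.06  0.67  2.1 ] F [0.1 0.6 0.6] w 35.28421489582404 g 0.0
tip uvh [  0.7 -57.2  70.6]
d (array([ 10.1, -19.5, -32.4]), array([-0.  , -0.08, -0.06]))
```

>>> servo_tool([
  [[0,-0.0015,0],[0,0,0],-0.2],
  [[0.0015,-0.0028,-0.0051],[0,0,0],-0.2],
  [[0.0015,-0.0028,-0.0051],[0,0,0],-0.2],
  [[0.0016,-0.0028,-0.0051],[0,0,0],-0.2],
  [[0.0016,-0.0028,-0.0051],[0,0,0],-0.2],
  [[0.0016,-0.0028,-0.0051],[0,0,0],-0.2],
  [[0.0016,-0.0028,-0.0051],[0,0,0],-0.2],
  [[0,0,0],[0,0,0],-1],
])

```text
t: 5.63
ee_pos: [531.4, -56.6, 81.1]
orientation: [2.433, 0.759, 0.235]
ft_force: [-0.0, -0.8, -0.3]
width: 31.2
grasp_force: 0.0
```

>>> servo_tool([
  [[0,0,0],[0,0,0],-1],
  [[0,0,0],[0,0,0],-1],
  [[0,0,0],[0,0,0],-1],
  [[0,0,0],[0,0,0],-1],
  [[0,0,0],[0,0,0],-1],
  [[0,0,0],[0,0,0],-1],
  [[0,0,0],[0,0,0],-1],
  [[0,0,0],[0,0,0],-1],
])

```text
t: 6.3
ee_pos: [531.3, -55.2, 81.7]
orientation: [2.434, 0.76, 0.237]
ft_force: [-2.2, 4.8, -4.7]
width: 11.6
grasp_force: 30.0
```

```bash
python3 st.py 0 -60 34
```

```text
q [ 0.21  0.47  2.14 -1.17  0.61  2.19] F [-7.   0.9 -0.9] w 11.55863965737093 g 30.008035004138947
tip uvh [ -1.  -61.2  34.1]
d (array([ 1.5, -0. ,  0.5]), array([-0.08, -0.12, -0.07]))
```

The tab is gripped at 11.6 mm wide with 30 N, so I'll pull 48 mm along -Y.

>>> servo_tool([
  [[-0.0041,-0.0028,0],[0,0,0],-1],
  [[-0.0041,-0.0028,0],[0,0,0],-1],
  [[-0.0058,-0.004,0],[0,0,0],-1],
  [[-0.0058,-0.004,0],[0,0,0],-1],
  [[-0.0058,-0.004,0],[0,0,0],-1],
  [[-0.0058,-0.004,0],[0,0,0],-1],
  [[-0.0058,-0.004,0],[0,0,0],-1],
  [[-0.0022,-0.0017,0],[0,0,0],-1],
])

```text
t: 6.97
ee_pos: [491.9, -82.0, 81.9]
orientation: [2.435, 0.762, 0.24]
ft_force: [-4.4, 10.3, 0.0]
width: 11.8
grasp_force: 30.0
```

```bash
python3 st.py 0 -60 34
```

```text
q [ 0.16  0.43  2.23 -1.27  0.57  2.27] F [-9.   2.3  6.3] w 11.846749345710606 g 30.000069737434387
tip uvh [  -1.1 -108.9   34.4]
d (array([40.9, 26.8,  0.3]), array([-0.16, -0.08, -0.16]))
```

>>> servo_tool([
  [[0,0,0],[0,0,0],-0.2],
  [[0,0,0],[0,0,0],-0.2],
  [[0,0,0],[0,0,0],-0.2],
  [[0,0,0],[0,0,0],-0.2],
  [[-0.003,0.0045,0.0077],[0,0,0],-0.2],
  [[-0.003,0.0045,0.0077],[0,0,0],-0.2],
  [[-0.003,0.0045,0.0077],[0,0,0],-0.2],
  [[-0.003,0.0045,0.0077],[0,0,0],-0.2],
])

```text
t: 7.63
ee_pos: [480.4, -65.2, 113.4]
orientation: [2.433, 0.759, 0.237]
ft_force: [-0.7, -0.1, -0.6]
width: 34.9
grasp_force: 0.0
```

>>> servo_tool([
  [[0.01,0.007,0],[-1.8,2.6,4.6],-0.2],
  [[0.013,0.009,0],[-2.1,3.1,5.3],-0.1],
  [[0.013,0.009,0],[-2.1,3.1,5.3],0],
  [[0.013,0.009,0],[-2.1,3.1,5.3],0],
  [[0.013,0.009,0],[-2.1,3.1,5.3],0],
  [[0.013,0.009,0],[0,0,0],0],
  [[0.0125,0.0085,0],[0,0,0],0],
  [[0,0,0],[0,0,0],0],
])

```text
t: 8.3
ee_pos: [570.8, -3.2, 113.6]
orientation: [2.121, 1.383, 0.022]
ft_force: [0.6, -0.8, 0.8]
width: 44.1
grasp_force: 0.0
```

```bash
python3 st.py 0 0 70 32; python3 - <<'E'
from meas import *
from workcell import sensors,imaging
o=sensors.get_obs();d=imaging.get_image("wrist");pickle.dump((o,d),open("w3.pkl","wb"));cv2.imwrite("pics/w3.png",d["color"])
pose=(o["ee_pos"],o["orientation"]);s=seg(d,pose,C);print({n:(ang(s[n][0]).round(3),len(s[n][0]),s[n][0].mean(0).round(1)) for n in s})
yy,xx=np.mgrid[0:400,0:640];P,ok=pts(d,np.c_[xx.ravel(),yy.ravel()],pose);P=((P-C)@np.c_[X,Y,N])[ok]
k=(abs(P[:,2]-44)<2)&(np.hypot(P[:,0],P[:,1])<18);A=P[k];print("knobtop",k.sum(),A.min(0),A.max(0))
k=(abs(P[:,2]-52)<2.5)&(abs(P[:,0])<15)&(P[:,1]<-80);A=P[k];print("tab",k.sum(),k.any() and (A.min(0),A.max(0)))
E
```

```text
q [ 0.3   0.46  2.02 -0.98  0.72  1.49] F [ 1.3 -0.   0. ] w 44.124771574416144 g 0.0
tip uvh [ 0.6  0.8 71.8]
d (array([-0.4, -0.9, -1.9]), array([-0.22,  0.17,  0.33]))
{'pointer': (np.float64(-0.721), 158, array([14.1, 12.4])), 'marker': (np.float64(0.284), 147, array([ 40.4, -11.8])), 'index': (np.float64(nan), 0, array([nan, nan])), 'white': (np.float64(0.661), 3093, array([ 7.2, -5.6]))}
knobtop 1043 [-12.2228839  -12.40484524  42.00139787] [11.95999952 12.09030965 45.9693991 ]
tab 0 Falsemeas.py:10: RuntimeWarning: Mean of empty slice.
  def ang(a): m=a.mean(0);return np.arctan2(-m[1],m[0])
  ret = um.true_divide(
<stdin>:4: RuntimeWarning: Mean of empty slice.
```

View pics/w3.png

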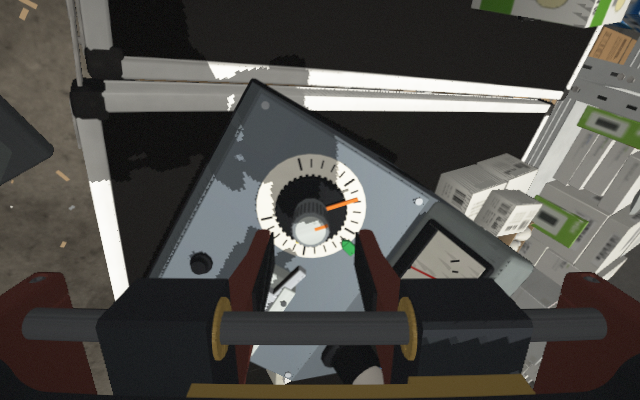

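The picture shows the lock back, the knob centred between the fingers (top at (311,232)), the pointer tip at (357,200) and the green marker at (348,247). The orange line on the knob's top biases the pointer angle, so I'll use only its outer part.

```bash
cat >> meas.py <<'E'
def angles(o,d):
    s=seg(d,(o["ee_pos"],o["orientation"]),C);r={}
    for n,lo,hi in(("pointer",24,38),("marker",34,50)):
        a=s[n][0];q=np.hypot(*a.T);k=(q>lo)&(q<hi);r[n]=(round(float(ang(a[k])),3),int(k.sum()),q[k].max().round(1)) if k.any() else None
    return r
E
python3 - <<'E'
from meas import *
for f in("w1.pkl","w3.pkl"):print(angles(*pickle.load(open(f,"rb"))))
E
python3 st.py 0 0 26 55
```

```text
{'pointer': (-0.851, 29, np.float64(34.2)), 'marker': (0.276, 103, np.float64(49.0))}
{'pointer': (-0.86, 51, np.float64(33.7)), 'marker': (0.284, 147, np.float64(49.2))}
q [ 0.3   0.46  2.02 -0.98  0.72  1.49] F [ 0.3 -0.   0.2] w 43.99784162710346 g 0.0
tip uvh [ 0.2 -1.3 71.6]
d (array([ 15.8, -20.7, -37.5]), array([-7.64, 10.93, 19.22]))
```

>>> servo_tool([
  [[0,0,0],[-1.9,2.7,4.8],0],
  [[0,0,0],[-1.9,2.7,4.8],0],
  [[0.0025,-0.0035,-0.0063],[-1.9,2.75,4.8],0],
  [[0.0025,-0.0035,-0.0063],[-1.9,2.75,4.8],0],
  [[0.0025,-0.0035,-0.0063],[0,0,0],0],
  [[0.0025,-0.0035,-0.0063],[0,0,0],0],
  [[0.0025,-0.0035,-0.0063],[0,0,0],0],
  [[0.0025,-0.0035,-0.006],[0,0,0],0],
])

```text
t: 9.02
ee_pos: [582.7, -26.3, 74.9]
orientation: [1.803, 1.785, -0.142]
ft_force: [0.3, 0.9, -0.5]
width: 43.8
grasp_force: 0.0
```

```bash
python3 st.py 0 0 26 55
```

```text
q [ 0.25  0.54  2.02 -1.08  0.66  1.16] F [-0.8  0.8 -0. ] w 43.81888801798643 g 0.0
tip uvh [-0.5 -2.5 25.3]
d (array([2.1, 1.4, 0.8]), array([-0.05, -0.  ,  0.17]))
```

>>> servo_tool([
  [[0,0,0],[0,0,0],-1],
  [[0,0,0],[0,0,0],-1],
  [[0,0,0],[0,0,0],-1],
  [[0,0,0],[0,0,0],-1],
  [[0,0,0],[0,0,0],-1],
  [[0,0,0],[0,0,0],-1],
  [[0,0,0],[0,0,0],-1],
  [[0,0,0],[0,0,0],-1],
])

```text
t: 9.68
ee_pos: [583.3, -25.6, 75.8]
orientation: [1.801, 1.787, -0.141]
ft_force: [3.6, -1.5, -1.7]
width: 23.5
grasp_force: 30.0
```

```bash
python3 st.py 0 0 26 55; python3 - <<'E'
from h import *
print((-6*N).round(2))
E
```

```text
q [ 0.25  0.54  2.02 -1.08  0.66  1.16] F [ 1.7  2.1 -3.3] w 23.513625434503695 g 29.998302161693573
tip uvh [-0.2 -1.6 26.2]
d (array([ 1.5,  0.7, -0.1]), array([-0.03,  0.  ,  0.04]))
[ 1.95 -2.83 -4.91]
```

The knob is gripped at 23.5 mm with 30 N. I'll turn 52° of the roughly 65° first, then check.

>>> servo_tool([
  [[0.0011,0.0007,0],[2.12,-3.07,-5.32],-1],
  [[0,0,0],[2.12,-3.07,-5.32],-1],
  [[0,0,0],[2.12,-3.07,-5.32],-1],
  [[0,0,0],[2.12,-3.07,-5.32],-1],
  [[0,0,0],[2.12,-3.07,-5.32],-1],
  [[0,0,0],[2.12,-3.07,-5.32],-1],
  [[0,0,0],[2.12,-3.07,-5.32],-1],
  [[0,0,0],[2.12,-3.07,-5.32],-1],
])

```text
t: 10.35
ee_pos: [582.7, -25.3, 75.3]
orientation: [2.413, 0.813, 0.219]
ft_force: [-3.7, 0.6, 1.1]
width: 23.2
grasp_force: 30.0
```

```bash
python3 st.py 0 0 26 3; cat > look.py <<'E'
from meas import *
from workcell import sensors,imaging
import sys
o=sensors.get_obs();d=imaging.get_image("wrist");pickle.dump((o,d),open(sys.argv[1]+".pkl","wb"));cv2.imwrite(f"pics/{sys.argv[1]}.png",d["color"]);print("wrist",angles(o,d))
for n in("scene","side"):
    s=imaging.get_image(n);pickle.dump(s,open(sys.argv[1]+n+".pkl","wb"));print(n,angles(o,s))
E
python3 look.py w4; python3 - <<'E'
from meas import *
for n in("scene","side"):print("start",n,angles(dict(ee_pos=0,orientation=0),pickle.load(open(n+".pkl","rb"))))
E
```

```text
q [ 0.25  0.54  2.02 -1.08  0.66  2.07] F [-1.5 -2.7  2.4] w 23.24076889152826 g 29.995430633425713
tip uvh [-1.  -1.9 26.2]
d (array([2.1, 0.4, 0.4]), array([-0.14,  0.07,  0.3 ]))
wrist {'pointer': (0.053, 79, np.float64(34.6)), 'marker': (0.281, 249, np.float64(48.9))}
scene {'pointer': None, 'marker': None}
side {'pointer': None, 'marker': None}
start scene {'pointer': None, 'marker': (0.28, 10, np.float64(45.8))}
start side {'pointer': None, 'marker': (0.285, 8, np.float64(44.2))}
```

>>> servo_tool([
  [[0,0,0],[1.42,-2.05,-3.56],-1],
  [[0,0,0],[1.42,-2.05,-3.56],-1],
  [[0,0,0],[1.42,-2.05,-3.56],-1],
  [[0,0,0],[0,0,0],-1],
  [[0,0,0],[0,0,0],-1],
  [[0,0,0],[0,0,0],-1],
  [[0,0,0],[0,0,0],-1],
  [[0,0,0],[0,0,0],-1],
])

```text
t: 11.17
ee_pos: [582.7, -25.1, 75.2]
orientation: [2.501, 0.549, 0.303]
ft_force: [-6.4, 0.9, 3.7]
width: 23.3
grasp_force: 30.0
```

```bash
python3 look.py w5; python3 st.py 0 0 60 -10
```

```text
wrist {'pointer': (0.272, 78, np.float64(34.6)), 'marker': (0.272, 262, np.float64(48.8))}
scene {'pointer': None, 'marker': None}
side {'pointer': None, 'marker': None}
q [ 0.25  0.54  2.02 -1.08  0.66  2.29] F [-2.3 -4.   5.8] w 23.24362879029911 g 30.000848695635796
tip uvh [-1.2 -1.9 26.2]
d (array([-8.9, 16.3, 28.4]), array([-0.  , -0.17, -0.12]))
```

Pointer and marker agree at 0.272. I'll release, rise and check again from above.

>>> servo_tool([
  [[0,0,0],[0,0,0],-0.6],
  [[0,0,0],[0,0,0],-0.3],
  [[0,0,0],[0,0,0],0],
  [[0,0,0],[0,0,0],0],
  [[0,0,0],[0,0,0],0],
  [[-0.005,0.0071,0.0123],[0,0,0],0],
  [[-0.005,0.0071,0.0123],[0,0,0],0],
  [[-0.005,0.0071,0.0123],[0,0,0],0],
])

```text
t: 11.98
ee_pos: [568.8, -3.6, 112.6]
orientation: [2.502, 0.545, 0.306]
ft_force: [0.2, 0.2, -0.3]
width: 43.8
grasp_force: 0.0
```

>>> servo_tool([
  [[-0.015,-0.011,0],[-1.1,1.57,2.73],0],
  [[-0.015,-0.011,0],[-1.1,1.57,2.73],0],
  [[-0.015,-0.011,0],[-1.1,1.57,2.73],0],
  [[-0.015,-0.011,0],[0,0,0],-0.2],
  [[-0.015,-0.01,0],[0,0,0],-0.2],
  [[-0.014,-0.01,0],[0,0,0],-0.2],
  [[0,0,0],[0,0,0],-0.2],
  [[0,0,0],[0,0,0],-0.2],
])

```text
t: 12.65
ee_pos: [480.1, -67.8, 112.6]
orientation: [2.434, 0.757, 0.24]
ft_force: [0.5, -0.5, -0.4]
width: 35.1
grasp_force: 0.0
```

```bash
python3 look.py w6; python3 st.py 0 -109 34; python3 - <<'E'
from meas import *
o,d=pickle.load(open("w6.pkl","rb"));pose=(o["ee_pos"],o["orientation"])
yy,xx=np.mgrid[0:400,0:640];P,ok=pts(d,np.c_[xx.ravel(),yy.ravel()],pose);P=((P-C)@np.c_[X,Y,N])[ok]
k=(abs(P[:,2]-52)<2.5)&(abs(P[:,0])<9)&(P[:,1]<-85)&(P[:,1]>-125);A=P[k];print("tab",k.sum(),k.any() and (A.min(0),A.max(0)))
E
```

```text
wrist {'pointer': (0.276, 83, np.float64(34.9)), 'marker': (0.277, 242, np.float64(49.0))}
scene {'pointer': None, 'marker': (0.285, 10, np.float64(46.3))}
side {'pointer': None, 'marker': (0.284, 7, np.float64(44.2))}
q [ 0.21  0.35  2.24 -1.15  0.62  2.16] F [-0.1  0.   0.2] w 35.12737502315 g 0.0
tip uvh [   1.6 -109.    70.1]
d (array([ 11. , -15.9, -30.5]), array([-0.08,  0.12, -0.02]))
tab 681 (array([  -6.64899014, -117.58544669,   49.56473632]), array([  5.85436621, -95.37435352,  53.72134652]))
```

View pics/w6.png

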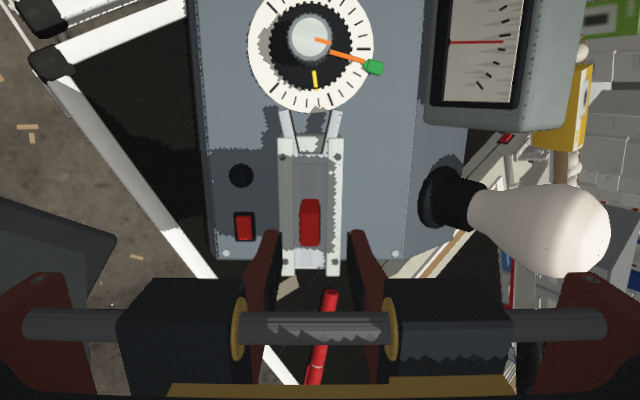

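The view shows the pointer lined up with the green marker (tip near (365,63)), the ring's yellow index at (315,78), and the lock back with its tab at (311,222) between the fingers. Next I'll grip the tab and push it home.

>>> servo_tool([
  [[0.002,-0.002,-0.004],[0,0,0],-0.2],
  [[0.002,-0.0021,-0.0045],[0,0,0],-0.2],
  [[0.002,-0.0021,-0.0045],[0,0,0],-0.2],
  [[0.002,-0.0021,-0.0045],[0,0,0],-0.2],
  [[0.002,-0.0021,-0.0045],[0,0,0],-0.2],
  [[0.0015,-0.0021,-0.0045],[0,0,0],-0.2],
  [[0.0015,-0.0021,-0.004],[0,0,0],-0.2],
  [[0,0,0],[0,0,0],-0.2],
])

```text
t: 13.47
ee_pos: [492.8, -82.8, 81.0]
orientation: [2.434, 0.757, 0.238]
ft_force: [-0.1, 0.0, -0.9]
width: 35.0
grasp_force: 0.0
```

>>> servo_tool([
  [[0,0,0],[0,0,0],-1],
  [[0,0,0],[0,0,0],-1],
  [[0,0,0],[0,0,0],-1],
  [[0,0,0],[0,0,0],-1],
  [[0,0,0],[0,0,0],-1],
  [[0,0,0],[0,0,0],-1],
  [[0,0,0],[0,0,0],-1],
  [[0,0,0],[0,0,0],-1],
])

```text
t: 14.13
ee_pos: [492.6, -81.7, 81.6]
orientation: [2.435, 0.758, 0.24]
ft_force: [-2.5, 4.7, -1.9]
width: 11.5
grasp_force: 30.0
```

```bash
python3 st.py 0 -60 34; python3 -c "
from meas import *
for f in('w1','w6'):
    o,d=pickle.load(open(f+'.pkl','rb'));a=seg(d,(o['ee_pos'],o['orientation']),C)['index'][0];r=np.hypot(*a.T);k=r>15;print(f,k.sum(),ang(a[k]),a[k].mean(0))"
```

```text
q [ 0.16  0.44  2.23 -1.28  0.57  2.27] F [-5.4  0.6  1.5] w 11.515365519980092 g 30.00436931848526
tip uvh [  -1.2 -108.1   34.1]
d (array([40.2, 26.5,  0.7]), array([-0.13,  0.02, -0.01]))
w1 17 1.4278121841197489 [  2.51409401 -17.46303795]
w6 91 1.4376546617222725 [  2.72025287 -20.31039749]
```

>>> servo_tool([
  [[0.0044,0.003,0],[0,0,0],-1],
  [[0.0044,0.003,0],[0,0,0],-1],
  [[0.0044,0.003,0],[0,0,0],-1],
  [[0.0044,0.003,0],[0,0,0],-1],
  [[0.0044,0.003,0],[0,0,0],-1],
  [[0.0044,0.003,0],[0,0,0],-1],
  [[0.0044,0.003,0],[0,0,0],-1],
  [[0.004,0.0028,0],[0,0,0],-1],
])

```text
t: 14.8
ee_pos: [526.7, -58.4, 81.6]
orientation: [2.434, 0.757, 0.238]
ft_force: [-5.3, 2.9, 0.4]
width: 12.1
grasp_force: 30.0
```

>>> servo_tool([
  [[0.0008,0.0006,0],[0,0,0],-1],
  [[0.0008,0.0006,0],[0,0,0],-1],
  [[0.0008,0.0006,0],[0,0,0],-1],
  [[0.0008,0.0006,0],[0,0,0],-1],
  [[0,0,0],[0,0,0],-1],
  [[0,0,0],[0,0,0],-1],
  [[0,0,0],[0,0,0],-1],
  [[0,0,0],[0,0,0],-1],
])

```text
t: 15.47
ee_pos: [528.6, -57.0, 81.6]
orientation: [2.434, 0.755, 0.235]
ft_force: [-8.5, 2.2, 2.9]
width: 11.6
grasp_force: 30.0
```

```bash
python3 st.py 0 -60 34;python3 look.py w7
```

```text
q [ 0.21  0.47  2.14 -1.17  0.61  2.2 ] F [-3.8 -5.8  6.1] w 11.645139641607042 g 30.00705510377884
tip uvh [ -1.1 -64.5  34. ]
d (array([4.2, 1.8, 0.7]), array([ 0.04, -0.12,  0.15]))
wrist {'pointer': (0.278, 100, np.float64(34.8)), 'marker': (0.279, 282, np.float64(48.9))}
scene {'pointer': None, 'marker': (0.293, 9, np.float64(46.3))}
side {'pointer': None, 'marker': (0.284, 7, np.float64(44.2))}
```

>>> servo_tool([
  [[0.0008,0.0006,0],[0,0,0],-1],
  [[0,0,0],[0,0,0],-1],
  [[0.0008,0.0006,0],[0,0,0],-1],
  [[0,0,0],[0,0,0],-1],
  [[0.0008,0.0006,0],[0,0,0],-1],
  [[0,0,0],[0,0,0],-1],
  [[0.0008,0.0006,0],[0,0,0],-1],
  [[0,0,0],[0,0,0],-1],
])

```text
t: 16.28
ee_pos: [529.2, -56.6, 81.5]
orientation: [2.432, 0.752, 0.228]
ft_force: [-16.9, -3.5, 8.8]
width: 12.1
grasp_force: 30.0
```

```bash
python3 st.py 0 -60 34;python3 look.py w8
```

```text
q [ 0.21  0.47  2.14 -1.16  0.62  2.19] F [ -0.5 -15.9  11. ] w 12.058109364494268 g 30.007267892360687
tip uvh [ -1.2 -63.8  33.9]
d (array([3.6, 1.4, 0.8]), array([ 0.26, -0.32,  0.35]))
wrist {'pointer': (0.274, 100, np.float64(34.8)), 'marker': (0.279, 279, np.float64(48.8))}
scene {'pointer': None, 'marker': (0.266, 6, np.float64(45.3))}
side {'pointer': None, 'marker': (0.284, 7, np.float64(44.2))}
```

>>> servo_tool([
  [[0.0008,0.0006,0],[0,0,0],-1],
  [[0,0,0],[0,0,0],-1],
  [[0.0008,0.0006,0],[0,0,0],-1],
  [[0,0,0],[0,0,0],-1],
  [[0.0008,0.0006,0],[0,0,0],-1],
  [[0,0,0],[0,0,0],-1],
  [[0.0008,0.0006,0],[0,0,0],-1],
  [[0,0,0],[0,0,0],-1],
])

```text
t: 17.1
ee_pos: [529.9, -56.2, 81.4]
orientation: [2.431, 0.749, 0.221]
ft_force: [-22.0, -7.8, 14.0]
width: 12.2
grasp_force: 30.0
```

```bash
python3 st.py 0 -60 34
```

```text
q [ 0.22  0.48  2.13 -1.15  0.63  2.19] F [  3.  -22.5  15. ] w 12.2085348317992 g 30.0148344039917
tip uvh [ -1.2 -62.9  33.8]
d (array([2.9, 1. , 0.9]), array([ 0.46, -0.5 ,  0.54]))
```

>>> servo_tool([
  [[0.0008,0.0006,0],[0,0,0],-1],
  [[0,0,0],[0,0,0],-1],
  [[0.0008,0.0006,0],[0,0,0],-1],
  [[0,0,0],[0,0,0],-1],
  [[0.0008,0.0006,0],[0,0,0],-1],
  [[0,0,0],[0,0,0],-1],
  [[0,0,0],[0,0,0],-1],
  [[0,0,0],[0,0,0],-1],
])

```text
t: 17.77
ee_pos: [530.6, -55.7, 81.2]
orientation: [2.43, 0.747, 0.217]
ft_force: [-25.9, -12.0, 15.8]
width: 11.7
grasp_force: 30.0
```

```bash
python3 st.py 0 -60 34;python3 look.py w9; python3 - <<'E'
from meas import *
F=np.c_[X,Y,N]
for f in("w1","w8","w9"):
    o,d=pickle.load(open(f+".pkl","rb"));pose=(o["ee_pos"],o["orientation"])
    yy,xx=np.mgrid[0:400,0:640];P,ok=pts(d,np.c_[xx.ravel(),yy.ravel()],pose);P=((P-C)@F)[ok]
    k=(abs(P[:,2]-52)<2.5)&(abs(P[:,0])<5)&(P[:,1]<-40)&(P[:,1]>-75);A=P[k,1];print(f,k.sum(),np.percentile(A,[1,99]) if k.any() else 0)
E
```

```text
q [ 0.22  0.48  2.13 -1.15  0.63  2.18] F [  5.1 -28.1  15.7] w 11.67814268356063 g 30.024984776973724
tip uvh [ -1.2 -62.1  33.6]
d (array([2.2, 0.5, 1. ]), array([ 0.59, -0.63,  0.67]))
wrist {'pointer': (0.288, 96, np.float64(34.8)), 'marker': (0.279, 283, np.float64(48.9))}
scene {'pointer': None, 'marker': None}
side {'pointer': None, 'marker': (0.284, 7, np.float64(44.2))}
w1 263 [-70.41420136 -49.48309418]
w8 803 [-72.20662254 -51.3307863 ]
w9 806 [-71.12144404 -50.48504709]
```

>>> servo_tool([
  [[0.0008,0.0006,0],[0,0,0],-1],
  [[0,0,0],[0,0,0],-1],
  [[0.0008,0.0006,0],[0,0,0],-1],
  [[0,0,0],[0,0,0],-1],
  [[0.0008,0.0006,0],[0,0,0],-1],
  [[0,0,0],[0,0,0],-1],
  [[0.0008,0.0006,0],[0,0,0],-1],
  [[0,0,0],[0,0,0],-1],
])

```text
t: 18.58
ee_pos: [531.8, -55.0, 81.1]
orientation: [2.429, 0.745, 0.211]
ft_force: [-29.7, -16.1, 18.7]
width: 11.8
grasp_force: 30.0
```

```bash
cat > tab.py <<'E'
from meas import *
import sys
F=np.c_[X,Y,N]
for f in sys.argv[1:]:
    o,d=pickle.load(open(f+".pkl","rb"));pose=(o["ee_pos"],o["orientation"])
    yy,xx=np.mgrid[0:400,0:640];P,ok=pts(d,np.c_[xx.ravel(),yy.ravel()],pose);P=((P-C)@F)[ok]
    k=(abs(P[:,2]-52)<2.5)&(abs(P[:,0])<5)&(P[:,1]<-40)&(P[:,1]>-75);A=P[k,1];print(f,k.sum(),np.percentile(A,[1,99]) if k.any() else 0)
E
python3 st.py 0 -60 34;python3 look.py w10;python3 tab.py w10
```

```text
q [ 0.22  0.48  2.12 -1.14  0.64  2.18] F [  7.7 -33.6  17.4] w 11.810851640818642 g 29.98914062976837
tip uvh [ -1.3 -60.7  33.5]
d (array([ 1. , -0.2,  1.2]), array([ 0.76, -0.79,  0.83]))
wrist {'pointer': (0.263, 98, np.float64(34.8)), 'marker': (0.278, 274, np.float64(48.8))}
scene {'pointer': None, 'marker': None}
side {'pointer': None, 'marker': (0.284, 7, np.float64(44.2))}
w10 796 [-71.23688586 -50.12133494]
```

The slide has stopped while the push force reaches 34 N. I'll open, rise and check that it is home.

>>> servo_tool([
  [[0,0,0],[0,0,0],-0.2],
  [[0,0,0],[0,0,0],-0.2],
  [[0,0,0],[0,0,0],-0.2],
  [[0,0,0],[0,0,0],-0.2],
  [[-0.006,0.0047,0.0095],[0,0,0],-0.2],
  [[-0.006,0.0047,0.0095],[0,0,0],-0.2],
  [[-0.006,0.0057,0.0095],[0,0,0],-0.2],
  [[-0.006,0.0057,0.0095],[0,0,0],-0.2],
])

```text
t: 19.4
ee_pos: [519.3, -25.8, 120.4]
orientation: [2.433, 0.757, 0.241]
ft_force: [0.7, 0.1, 0.6]
width: 35.2
grasp_force: 0.0
```

>>> servo_tool([
  [[-0.004,0.004,0.012],[0,0,0],0.2],
  [[-0.004,0.004,0.012],[0,0,0],0.6],
  [[-0.004,0.004,0.012],[0,0,0],1],
  [[-0.004,0.004,0.012],[0,0,0],1],
  [[-0.004,0.002,0.012],[0,0,0],1],
  [[0,0,0],[0,0,0],1],
  [[0,0,0],[0,0,0],1],
  [[0,0,0],[0,0,0],1],
])

```text
t: 20.07
ee_pos: [499.2, -8.2, 179.6]
orientation: [2.433, 0.757, 0.24]
ft_force: [0.1, 0.3, 0.2]
width: 85.0
grasp_force: 0.0
```

```bash
python3 st.py 0 -60 100;python3 look.py w11;python3 tab.py w1 w11; python3 - <<'E'
from meas import *
# compare tab+fork red edges against w1; fork/pointer crop
o,d=pickle.load(open("w11.pkl","rb"));cv2.imwrite("pics/w11c.png",cv2.resize(d["color"][0:220,180:440],None,fx=2.6,fy=2.6,interpolation=2))
for f in("w1","w11"):
    o,d=pickle.load(open(f+".pkl","rb"));h=cv2.cvtColor(d["color"],cv2.COLOR_BGR2HSV);m=((h[...,0]<8)|(h[...,0]>172))&(h[...,1]>130)&(h[...,2]>60)
    y,x=np.nonzero(m);oo,v=ray(d,np.c_[x,y],(o["ee_pos"],o["orientation"]));q=(plane(oo,v,C+52*N,N)-C)@np.c_[X,Y]
    k=(abs(q[:,0])<9)&(q[:,1]>-80)&(q[:,1]<-40);print(f,k.sum(),np.percentile(q[k],[2,50,98],axis=0).round(1).tolist())
    a=seg(d,(o['ee_pos'],o['orientation']),C)['index'][0];r=np.hypot(*a.T);k=r>15;print("ring",k.sum(),k.any() and ang(a[k]))
E
```

```text
q [ 0.34  0.25  2.13 -0.88  0.8   1.95] F [-0.   0.3  0.3] w 84.96628402166493 g 0.0
tip uvh [  8.5 -61.  146.9]
d (array([ 12.1, -15.9, -43.3]), array([-0.06,  0.05,  0.  ]))
wrist {'pointer': (0.266, 37, np.float64(34.9)), 'marker': (0.28, 114, np.float64(48.8))}
scene {'pointer': None, 'marker': (0.285, 10, np.float64(46.3))}
side {'pointer': None, 'marker': (0.284, 7, np.float64(44.2))}
w1 263 [-70.41420136 -49.48309418]
w11 300 [-71.96235535 -51.17533375]
w1 392 [[-5.3, -70.2], [1.0, -57.3], [7.4, -45.5]]
ring 17 1.4278121841197489
w11 449 [[-5.5, -70.8], [0.2, -57.7], [5.3, -45.1]]
ring 18 1.4413352952593987
```

View pics/w11c.png

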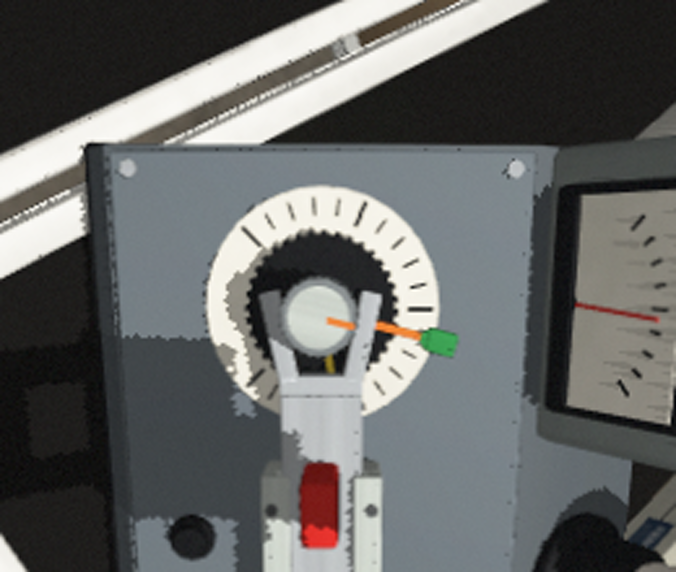

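Crop: the fork straddles the knob again, the pointer tip (415,335) stands at the green marker (438,342) and the tab is at (320,505). I'll check for a small gap by comparing the fixed cameras with their first pictures.

```bash
python3 - <<'E'
from meas import *
for n,(x0,y0,x1,y1),c0 in(("scene",(312,198,340,222),(323.4,208.4)),("side",(325,195,352,220),(337.4,206.8))):
    a=pickle.load(open(n+".pkl","rb"));r=[]
    F=np.c_[X,Y,N];K,D,Rw,o=cam(a)
    pj=lambda p:cv2.projectPoints(np.float64([p]),cv2.Rodrigues(Rw.T)[0],-Rw.T@o,K,D)[0].ravel()
    print(n,"px per 1mm of +Y",(pj(C-59*Y+45*N)-pj(C-60*Y+45*N)).round(2))
    for f in(n,"w6"+n,"w8"+n,"w11"+n):
        d=pickle.load(open(f+".pkl","rb"));im=d["color"][y0:y1,x0:x1].astype(float);w=np.clip(im[...,2]-im[...,:2].max(2)-25,0,None)
        yy,xx=np.mgrid[y0:y1,x0:x1];print(f,w.sum().round(),((w*xx).sum()/w.sum()).round(2),((w*yy).sum()/w.sum()).round(2))
E
```

```text
scene px per 1mm of +Y [-0.5   0.01]
scene 6883.0 323.45 208.08
w6scene 33.0 337.76 205.33
w8scene 8.0 312.75 213.5
w11scene 0.0 nan nan
side px per 1mm of +Y [-0.42  0.06]
side 7689.0 337.8 206.21
w6side 76.0 351.0 207.12
w8side 963.0 336.16 207.23
w11side 5492.0 338.75 206.57<stdin>:9: RuntimeWarning: invalid value encountered in scalar divide
```

>>> servo_tool([
  [[-0.01,-0.035,0.03],[0,0,0],-1],
  [[-0.01,-0.035,0.03],[0,0,0],-1],
  [[-0.01,-0.035,0.03],[0,0,0],-1],
  [[-0.01,-0.035,0.02],[0,0,0],-1],
  [[-0.01,-0.035,0],[0,0,0],-1],
  [[-0.01,-0.035,0],[0,0,0],-1],
  [[0,0,0],[0,0,0],-1],
  [[0,0,0],[0,0,0],-1],
])

```text
t: 20.88
ee_pos: [441.0, -208.4, 279.1]
orientation: [2.436, 0.75, 0.237]
ft_force: [-0.3, 0.2, -0.3]
width: 37.8
grasp_force: 0.0
```

```bash
python3 st.py 0 -86 70; python3 look.py w12; python3 - <<'E'
from meas import *
for n,(x0,y0,x1,y1) in(("scene",(312,198,340,222)),("side",(325,195,352,220))):
    I=[]
    for f in(n,"w12"+n):
        d=pickle.load(open(f+".pkl","rb"));im=d["color"][y0:y1,x0:x1].astype(float);w=np.clip(im[...,2]-im[...,:2].max(2)-25,0,None)
        yy,xx=np.mgrid[y0:y1,x0:x1];print(f,w.sum().round(),((w*xx).sum()/w.sum()).round(2),((w*yy).sum()/w.sum()).round(2));I.append(w)
    print(cv2.phaseCorrelate(I[0],I[1]))
E
```

```text
q [-0.18 -0.06  2.19 -0.7   0.68  1.27] F [-0.5 -0.1 -0.1] w 37.7870922325171 g 0.0
tip uvh [ 173.5 -222.5  152.8]
d (array([  58.7,  155.4, -167.4]), array([-0.06,  0.02,  0.35]))
wrist {'pointer': None, 'marker': None}
scene {'pointer': None, 'marker': (0.285, 10, np.float64(46.3))}
side {'pointer': None, 'marker': (0.284, 7, np.float64(44.2))}
scene 6883.0 323.45 208.08
w12scene 6977.0 324.05 208.1
((0.4888063245549006, 0.15116201717699163), 0.8954794774330832)
side 7689.0 337.8 206.21
w12side 7916.0 338.3 206.21
((0.9533515407601918, 0.20332616014613158), 1.0247264255334505)
```

Both fixed cameras, now unobstructed, put the tab about 1.2 mm short of home. I'll push it from behind with the fingers shut.

>>> servo_tool([
  [[0.011,0.031,0],[0,0,0],-1],
  [[0.011,0.031,0],[0,0,0],-1],
  [[0.011,0.031,0],[0,0,0],-1],
  [[0.011,0.03,-0.03],[0,0,0],-1],
  [[0.0114,0.03,-0.034],[0,0,0],-1],
  [[0,0,-0.034],[0,0,0],-1],
  [[0,0,-0.034],[0,0,0],-1],
  [[0,0,-0.034],[0,0,0],-1],
])

```text
t: 21.7
ee_pos: [496.7, -54.4, 116.7]
orientation: [2.433, 0.764, 0.243]
ft_force: [0.6, -0.2, -0.0]
width: 0.3
grasp_force: 0.0
```

```bash
python3 st.py 0 -90 36
```

```text
q [ 0.23  0.36  2.2  -1.1   0.64  2.12] F [ 0.4  0.4 -0.3] w 0.2671472776958612 g 0.0
tip uvh [  2.4 -89.3  74.3]
d (array([ 10.7, -16.9, -32.8]), array([-0.11,  0.03, -0.31]))
```

>>> servo_tool([
  [[0.0018,-0.0028,-0.0055],[0,0,0],-1],
  [[0.0018,-0.0028,-0.0055],[0,0,0],-1],
  [[0.0018,-0.0028,-0.0055],[0,0,0],-1],
  [[0.0018,-0.0028,-0.0055],[0,0,0],-1],
  [[0.0018,-0.0028,-0.0055],[0,0,0],-1],
  [[0.0017,-0.0028,-0.0055],[0,0,0],-1],
  [[0.0016,0.0011,0],[0,0,0],-1],
  [[0.0016,0.0011,0],[0,0,0],-1],
])

```text
t: 22.37
ee_pos: [510.3, -72.8, 85.9]
orientation: [2.434, 0.756, 0.24]
ft_force: [-0.0, -0.1, 0.0]
width: 0.3
grasp_force: 0.0
```

>>> servo_tool([
  [[0.0012,0.0008,0],[0,0,0],-1],
  [[0.0012,0.0008,0],[0,0,0],-1],
  [[0.0012,0.0008,0],[0,0,0],-1],
  [[0.0012,0.0008,0],[0,0,0],-1],
  [[0.0012,0.0008,0],[0,0,0],-1],
  [[0.0012,0.0008,0],[0,0,0],-1],
  [[0,0,0],[0,0,0],-1],
  [[0,0,0],[0,0,0],-1],
])

```text
t: 23.03
ee_pos: [513.4, -70.2, 85.7]
orientation: [2.431, 0.753, 0.23]
ft_force: [-12.5, -6.1, 12.0]
width: 0.1
grasp_force: 6.8
```

```bash
python3 st.py 0 -60 36
```

```text
q [ 0.19  0.45  2.18 -1.2   0.6   2.21] F [  5.1 -13.7  11. ] w 0.11474904318917162 g 6.808852851390839
tip uvh [  3.1 -84.5  36.1]
d (array([18.7, 15.9, -1.8]), array([ 0.26, -0.22,  0.28]))
```

>>> servo_tool([
  [[0.0012,0.0008,0],[0,0,0],-1],
  [[0,0,0],[0,0,0],-1],
  [[0.0012,0.0008,0],[0,0,0],-1],
  [[0,0,0],[0,0,0],-1],
  [[0.0012,0.0008,0],[0,0,0],-1],
  [[0,0,0],[0,0,0],-1],
  [[0.0012,0.0008,0],[0,0,0],-1],
  [[0,0,0],[0,0,0],-1],
])

```text
t: 23.7
ee_pos: [513.6, -70.1, 85.6]
orientation: [2.429, 0.748, 0.219]
ft_force: [-27.6, -11.5, 23.4]
width: 0.6
grasp_force: 14.3
```

```bash
python3 st.py 0 -60 36
```

```text
q [ 0.19  0.45  2.17 -1.18  0.62  2.2 ] F [  8.3 -29.3  22.7] w 0.5755296292672758 g 14.308538138866425
tip uvh [  3.  -84.3  35.9]
d (array([18.6, 15.8, -1.7]), array([ 0.6 , -0.55,  0.6 ]))
```

>>> servo_tool([
  [[0.0012,0.0008,0],[0,0,0],-1],
  [[0,0,0],[0,0,0],-1],
  [[0.0012,0.0008,0],[0,0,0],-1],
  [[0,0,0],[0,0,0],-1],
  [[0.0012,0.0008,0],[0,0,0],-1],
  [[0,0,0],[0,0,0],-1],
  [[0,0,0],[0,0,0],-1],
  [[0,0,0],[0,0,0],-1],
])

```text
t: 24.37
ee_pos: [514.1, -69.6, 85.5]
orientation: [2.428, 0.746, 0.212]
ft_force: [-37.3, -13.5, 32.2]
width: 0.4
grasp_force: 19.3
```

```bash
python3 st.py 0 -60 36
```

```text
q [ 0.2   0.46  2.17 -1.17  0.62  2.19] F [ 10.2 -38.3  32.1] w 0.36775598489908656 g 19.262763261795044
tip uvh [  2.9 -83.6  36. ]
d (array([18. , 15.4, -1.7]), array([ 0.81, -0.76,  0.79]))
```

>>> servo_tool([
  [[-0.001,0.0014,0.0025],[0,0,0],-1],
  [[-0.001,0.0014,0.0025],[0,0,0],-1],
  [[-0.001,0.0014,0.0025],[0,0,0],-1],
  [[-0.001,0.0014,0.0025],[0,0,0],-1],
  [[0,0,0],[0,0,0],-1],
  [[0,0,0],[0,0,0],-1],
  [[0,0,0],[0,0,0],-1],
  [[0,0,0],[0,0,0],-1],
])

```text
t: 25.03
ee_pos: [510.2, -63.1, 92.2]
orientation: [2.432, 0.749, 0.21]
ft_force: [-18.6, -20.4, -8.5]
width: 0.8
grasp_force: 13.5
```

```bash
python3 st.py 0 -60 36; python3 look.py w13; python3 - <<'E'
from meas import *
n,(x0,y0,x1,y1)="side",(325,195,352,220)
for f in(n,"w12"+n,"w13"+n):
    d=pickle.load(open(f+".pkl","rb"));im=d["color"][y0:y1,x0:x1].astype(float);w=np.clip(im[...,2]-im[...,:2].max(2)-25,0,None)
    yy,xx=np.mgrid[y0:y1,x0:x1];c=w.sum(0)/w.sum(0).max();i=np.argmax(c>.5);print(f,w.sum().round(),((w*xx).sum()/w.sum()).round(2),"left edge",(x0+i-1+(.5-c[i-1])/(c[i]-c[i-1])).round(2))
E
```

```text
q [ 0.21  0.44  2.17 -1.14  0.63  2.16] F [  0.2 -26.9 -10.5] w 0.7710688768208054 g 13.547763973474503
tip uvh [  0.5 -83.1  45.8]
d (array([22. ,  8.9, -8.3]), array([ 0.56, -0.96,  0.74]))
wrist {'pointer': (0.176, 91, np.float64(34.7)), 'marker': (0.282, 281, np.float64(48.8))}
scene {'pointer': None, 'marker': (0.28, 10, np.float64(45.8))}
side {'pointer': None, 'marker': (0.293, 7, np.float64(44.2))}
side 7689.0 337.8 left edge 333.38
w12side 7916.0 338.3 left edge 333.84
w13side 6127.0 338.06 left edge 333.3
```

The tab's edge now matches its starting place. The pointer reading of 0.176 is suspicious, so I'll back off and look from above.

>>> servo_tool([
  [[-0.006,-0.0042,0],[0,0,0],-1],
  [[-0.006,-0.0042,0],[0,0,0],-1],
  [[-0.004,0.005,0.012],[0,0,0],-1],
  [[-0.004,0.005,0.014],[0,0,0],-1],
  [[-0.004,0.006,0.016],[0,0,0],-1],
  [[0,0.006,0.016],[0,0,0],-1],
  [[0,0,0],[0,0,0],-1],
  [[0,0,0],[0,0,0],-1],
])

```text
t: 25.85
ee_pos: [498.9, -42.0, 154.7]
orientation: [2.433, 0.757, 0.245]
ft_force: [0.2, -1.0, -0.3]
width: 0.3
grasp_force: 0.0
```

```bash
python3 look.py w14; python3 - <<'E'
from meas import *
for f in ("w6","w10","w11","w13","w14"):
    o,d=pickle.load(open(f+".pkl","rb"));s=seg(d,(o["ee_pos"],o["orientation"]),C)
    a=s["pointer"][0];r=np.hypot(*a.T);print(f,[(lo,int(((r>=lo)&(r<lo+4)).sum()),ang(a[(r>=lo)&(r<lo+4)]).round(3)) for lo in(20,24,28,32) if ((r>=lo)&(r<lo+4)).any()])
    a=s['index'][0];r=np.hypot(*a.T);k=r>15;print("ring",k.any() and ang(a[k]))
a=pickle.load(open("w14.pkl","rb"))[1]["color"];cv2.imwrite("pics/w14c.png",cv2.resize(a[0:200,180:440],None,fx=2.6,fy=2.6,interpolation=2))
E
```

```text
wrist {'pointer': (0.175, 49, np.float64(34.5)), 'marker': (0.283, 160, np.float64(48.9))}
scene {'pointer': None, 'marker': (0.283, 11, np.float64(46.3))}
side {'pointer': None, 'marker': (0.293, 7, np.float64(44.2))}
w6 [(20, 34, np.float64(0.279)), (24, 33, np.float64(0.278)), (28, 28, np.float64(0.273)), (32, 22, np.float64(0.279))]
ring 1.4376546617222725
w10 [(20, 40, np.float64(0.27)), (24, 35, np.float64(0.266)), (28, 37, np.float64(0.26)), (32, 26, np.float64(0.265))]
ring 1.4471289252709791
w11 [(20, 16, np.float64(0.274)), (24, 15, np.float64(0.268)), (28, 12, np.float64(0.263)), (32, 10, np.float64(0.267))]
ring 1.4413352952593987
w13 [(20, 38, np.float64(0.178)), (24, 35, np.float64(0.178)), (28, 33, np.float64(0.175)), (32, 23, np.float64(0.175))]
ring 1.4441766634553928
w14 [(20, 21, np.float64(0.186)), (24, 20, np.float64(0.18)), (28, 17, np.float64(0.174)), (32, 12, np.float64(0.171))]
ring 1.4479138065243762
```

View pics/w14c.png

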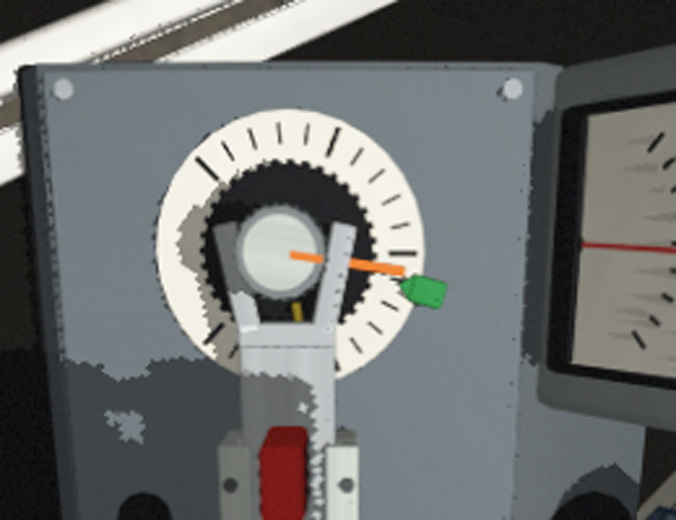

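The pointer slipped about 0.1 rad anticlockwise when the last off-centre push wedged the jaws. I'll redo it: draw the lock back, reset the knob, and push home centred with side forces relieved.

```bash
python3 st.py 0 -60 34
```

```text
q [ 0.26  0.29  2.17 -0.97  0.71  2.  ] F [-0.1 -0.5  0.9] w 0.6436108008490997 g 0.0
tip uvh [ 15.9 -82.2 109.3]
d (array([ 35.4, -12.3, -70.8]), array([-0.05,  0.  ,  0.01]))
```

>>> servo_tool([
  [[0.005,0.012,-0.005],[0,0,0],-0.2],
  [[0.0052,0.012,-0.0047],[0,0,0],-0.2],
  [[0.004,-0.006,-0.0105],[0,0,0],-0.2],
  [[0.004,-0.006,-0.0105],[0,0,0],-0.2],
  [[0.004,-0.006,-0.0105],[0,0,0],-0.2],
  [[0.004,-0.006,-0.0105],[0,0,0],-0.2],
  [[0.004,-0.006,-0.0105],[0,0,0],-0.2],
  [[0.0045,-0.0055,-0.009],[0,0,0],-0.2],
])

```text
t: 26.67
ee_pos: [532.6, -53.5, 80.4]
orientation: [2.434, 0.759, 0.238]
ft_force: [0.2, -0.5, -0.2]
width: 35.4
grasp_force: 0.0
```

>>> servo_tool([
  [[0,0,0],[0,0,0],-1],
  [[0,0,0],[0,0,0],-1],
  [[0,0,0],[0,0,0],-1],
  [[0,0,0],[0,0,0],-1],
  [[0,0,0],[0,0,0],-1],
  [[0,0,0],[0,0,0],-1],
  [[-0.0041,-0.0028,0],[0,0,0],-1],
  [[-0.0041,-0.0028,0],[0,0,0],-1],
])

```text
t: 27.33
ee_pos: [524.8, -58.9, 82.4]
orientation: [2.435, 0.758, 0.243]
ft_force: [0.1, 4.1, -3.2]
width: 12.0
grasp_force: 30.0
```

>>> servo_tool([
  [[-0.0058,-0.004,0],[0,0,0],-1],
  [[-0.0058,-0.004,0],[0,0,0],-1],
  [[-0.0058,-0.004,0],[0,0,0],-1],
  [[-0.0058,-0.004,0],[0,0,0],-1],
  [[-0.0058,-0.004,0],[0,0,0],-1],
  [[-0.0024,-0.0017,0],[0,0,0],-1],
  [[0,0,0],[0,0,0],-0.2],
  [[0,0,0],[0,0,0],-0.2],
])

```text
t: 28.0
ee_pos: [492.3, -82.3, 82.9]
orientation: [2.432, 0.756, 0.239]
ft_force: [0.1, -0.1, 0.1]
width: 21.5
grasp_force: 0.0
```

```bash
python3 st.py 0 0 70 10
```

```text
q [ 0.17  0.43  2.23 -1.27  0.57  2.27] F [ 0.2 -0.  -0. ] w 21.481984537221216 g 0.0
tip uvh [  -0.2 -108.8   34.9]
d (array([78.2, 78.2, 28.9]), array([-3.23,  4.77,  8.25]))
```

>>> servo_tool([
  [[0,0,0],[0,0,0],-0.2],
  [[-0.0057,0.0083,0.0144],[0,0,0],-0.2],
  [[-0.0057,0.0083,0.0144],[0,0,0],-0.2],
  [[0.018,0.0125,0],[0,0,0],0],
  [[0.018,0.0125,0],[0,0,0],0],
  [[0.018,0.0125,0],[0,0,0],0],
  [[0.018,0.0125,0],[0,0,0],0],
  [[0.0169,0.0116,0],[0,0,0],0],
])

```text
t: 28.67
ee_pos: [571.2, -2.8, 111.5]
orientation: [2.433, 0.757, 0.24]
ft_force: [-0.7, 0.6, 0.3]
width: 43.9
grasp_force: 0.0
```

```bash
python3 look.py w15; python3 st.py -0.5 -1 26 0
```

```text
wrist {'pointer': (0.129, 28, np.float64(34.3)), 'marker': (0.245, 139, np.float64(48.4))}
scene {'pointer': None, 'marker': None}
side {'pointer': None, 'marker': None}
q [ 0.3   0.46  2.02 -0.98  0.72  2.05] F [-1.   0.  -0.1] w 43.89001353902024 g 0.0
tip uvh [-0.7  1.1 70. ]
d (array([ 12.7, -22.1, -35.9]), array([-0.03,  0.08, -0.  ]))
```

>>> servo_tool([
  [[0.0021,-0.0036,-0.006],[0,0,0],0],
  [[0.0021,-0.0036,-0.006],[0,0,0],0],
  [[0.0021,-0.0036,-0.006],[0,0,0],0],
  [[0.0021,-0.0036,-0.006],[0,0,0],0],
  [[0.0021,-0.0036,-0.006],[0,0,0],0],
  [[0.0021,-0.0036,-0.006],[0,0,0],0],
  [[0,0,0],[0,0,0],-1],
  [[0,0,0],[0,0,0],-1],
])

```text
t: 29.48
ee_pos: [582.5, -25.5, 74.6]
orientation: [2.434, 0.757, 0.238]
ft_force: [-0.2, 0.1, 1.1]
width: 34.1
grasp_force: 0.0
```

>>> servo_tool([
  [[0,0,0],[0,0,0],-1],
  [[0,0,0],[0,0,0],-1],
  [[0,0,0],[0,0,0],-1],
  [[0,0,0],[0,0,0],-1],
  [[0,0,0],[0.97,-1.41,-2.45],-1],
  [[0,0,0],[0.97,-1.41,-2.45],-1],
  [[0,0,0],[0,0,0],-1],
  [[0,0,0],[0,0,0],-1],
])

```text
t: 30.15
ee_pos: [582.9, -25.0, 75.3]
orientation: [2.475, 0.632, 0.28]
ft_force: [0.0, -1.4, -0.1]
width: 23.2
grasp_force: 30.0
```

```bash
python3 look.py w16; python3 st.py -0.5 -1 26 0
```

```text
wrist {'pointer': (0.31, 69, np.float64(34.5)), 'marker': (0.272, 261, np.float64(48.9))}
scene {'pointer': None, 'marker': None}
side {'pointer': None, 'marker': None}
q [ 0.25  0.54  2.02 -1.08  0.66  2.23] F [ 1.1 -0.2 -1.9] w 23.342357890828314 g 29.99966662377119
tip uvh [-1.1 -1.6 26.3]
d (array([ 0.9, -0.2,  0.1]), array([-1.97,  2.84,  4.86]))
```

>>> servo_tool([
  [[0,0,0],[-0.52,0.75,1.31],-1],
  [[0,0,0],[0,0,0],-1],
  [[0,0,0],[0,0,0],-1],
  [[0,0,0],[0,0,0],-1],
  [[0,0,0],[0,0,0],-1],
  [[0,0,0],[0,0,0],-0.6],
  [[0,0,0],[0,0,0],-0.2],
  [[0,0,0],[0,0,0],0],
])

```text
t: 30.97
ee_pos: [582.7, -24.9, 75.1]
orientation: [2.465, 0.665, 0.27]
ft_force: [-0.1, -0.9, -1.2]
width: 32.7
grasp_force: 0.0
```

```bash
python3 look.py w17; python3 st.py -0.5 -107.5 34 0
```

```text
wrist {'pointer': (0.3, 27, np.float64(34.8)), 'marker': (0.272, 261, np.float64(48.8))}
scene {'pointer': None, 'marker': None}
side {'pointer': None, 'marker': None}
q [ 0.25  0.54  2.02 -1.08  0.65  2.2 ] F [ 0.1 -0.2 -0.7] w 42.82699364027552 g 0.0
tip uvh [-1.3 -1.7 26.2]
d (array([-89.3, -56.9,   6.9]), array([-1.48,  2.1 ,  3.61]))
```

>>> servo_tool([
  [[-0.005,0.0071,0.0123],[0,0,0],0],
  [[-0.005,0.0071,0.0123],[0,0,0],0],
  [[-0.005,0.0071,0.0123],[0,0,0],0],
  [[-0.0218,-0.0151,0],[-0.74,1.05,1.8],0],
  [[-0.0218,-0.0151,0],[-0.74,1.05,1.8],-0.2],
  [[-0.0218,-0.0151,0],[0,0,0],-0.2],
  [[-0.0218,-0.0151,0],[0,0,0],-0.2],
  [[0,0,0],[0,0,0],-0.2],
])

```text
t: 31.78
ee_pos: [475.3, -66.4, 111.3]
orientation: [2.433, 0.757, 0.232]
ft_force: [-0.5, -0.2, -1.1]
width: 35.1
grasp_force: 0.0
```

```bash
python3 look.py w18; python3 st.py -0.5 -107.5 34 0
```

```text
wrist {'pointer': (0.263, 79, np.float64(34.9)), 'marker': (0.274, 248, np.float64(49.0))}
scene {'pointer': None, 'marker': (0.285, 10, np.float64(46.3))}
side {'pointer': None, 'marker': (0.284, 7, np.float64(44.2))}
q [ 0.22  0.36  2.24 -1.14  0.62  2.17] F [-0.3  0.9 -0.1] w 35.182284640777404 g 0.0
tip uvh [  -0.7 -107.1   71.3]
d (array([ 12. , -18. , -30.4]), array([-0.02,  0.07,  0.01]))
```

```bash
python3 look.py w19; python3 - <<'E'
from meas import *
for f in("w6","w16","w17","w18","w19"):
    o,d=pickle.load(open(f+".pkl","rb"));s=seg(d,(o["ee_pos"],o["orientation"]),C)["pointer"][0];r=np.hypot(*s.T)
    k=(r>17)&(r<36);vx,vy,x0,y0=cv2.fitLine(s[k].astype(np.float32),cv2.DIST_HUBER,0,.01,.01).ravel();print(f,k.sum(),"dir",np.arctan2(-vy*np.sign(vx),abs(vx)).round(3),angles(o,d))
E
```

```text
wrist {'pointer': (0.269, 79, np.float64(34.9)), 'marker': (0.28, 234, np.float64(49.0))}
scene {'pointer': None, 'marker': (0.285, 10, np.float64(46.3))}
side {'pointer': None, 'marker': (0.284, 7, np.float64(44.2))}
w6 142 dir 0.268 {'pointer': (0.276, 83, np.float64(34.9)), 'marker': (0.277, 242, np.float64(49.0))}
w16 122 dir -0.437 {'pointer': (0.31, 69, np.float64(34.5)), 'marker': (0.272, 261, np.float64(48.9))}
w17 80 dir -0.42 {'pointer': (0.3, 27, np.float64(34.8)), 'marker': (0.272, 261, np.float64(48.8))}
w18 143 dir 0.266 {'pointer': (0.263, 79, np.float64(34.9)), 'marker': (0.274, 248, np.float64(49.0))}
w19 136 dir 0.255 {'pointer': (0.269, 79, np.float64(34.9)), 'marker': (0.28, 234, np.float64(49.0))}
```

The pointer is within about 0.01 rad of the marker. I'll grip the tab again and push home centred, raising slightly to cancel the downward load.

>>> servo_tool([
  [[0.002,-0.003,-0.0051],[0,0,0],-0.2],
  [[0.002,-0.003,-0.0051],[0,0,0],-0.2],
  [[0.002,-0.003,-0.0051],[0,0,0],-0.2],
  [[0.002,-0.003,-0.0051],[0,0,0],-0.2],
  [[0.002,-0.003,-0.0051],[0,0,0],-0.2],
  [[0.002,-0.003,-0.0051],[0,0,0],-0.2],
  [[0,0,0],[0,0,0],-0.2],
  [[0,0,0],[0,0,0],-1],
])

```text
t: 32.75
ee_pos: [492.3, -82.5, 80.9]
orientation: [2.433, 0.757, 0.237]
ft_force: [-0.5, 0.3, 0.2]
width: 31.2
grasp_force: 0.0
```

>>> servo_tool([
  [[0,0,0],[0,0,0],-1],
  [[0,0,0],[0,0,0],-1],
  [[0,0,0],[0,0,0],-1],
  [[0,0,0],[0,0,0],-1],
  [[0,0,0],[0,0,0],-1],
  [[0.005,0.0035,0],[0,0,0],-1],
  [[0.005,0.0035,0],[0,0,0],-1],
  [[0.005,0.0035,0],[0,0,0],-1],
])

```text
t: 33.42
ee_pos: [507.6, -71.4, 81.5]
orientation: [2.433, 0.757, 0.238]
ft_force: [-4.6, 1.2, 1.7]
width: 11.6
grasp_force: 30.0
```

>>> servo_tool([
  [[0.0055,0.0038,0],[0,0,0],-1],
  [[0.0055,0.0038,0],[0,0,0],-1],
  [[0.0055,0.0038,0],[0,0,0],-1],
  [[0.0035,0.0024,0],[0,0,0],-1],
  [[0.001,0.0007,0],[0,0,0],-1],
  [[0,0,0],[0,0,0],-1],
  [[0,0,0],[0,0,0],-1],
  [[0,0,0],[0,0,0],-1],
])

```text
t: 34.08
ee_pos: [529.4, -56.5, 81.5]
orientation: [2.433, 0.758, 0.241]
ft_force: [0.7, 3.2, -1.2]
width: 11.8
grasp_force: 30.0
```

```bash
python3 st.py 0 -60 34; python3 look.py w20
```

```text
q [ 0.21  0.47  2.15 -1.18  0.61  2.2 ] F [-2.5  2.3  0.3] w 11.78151930220414 g 30.00172734260559
tip uvh [ -1.1 -63.6  33.9]
d (array([3.4, 1.4, 0.7]), array([-0.06,  0.07, -0.05]))
wrist {'pointer': (0.269, 100, np.float64(34.9)), 'marker': (0.278, 275, np.float64(48.8))}
scene {'pointer': None, 'marker': (0.285, 10, np.float64(46.3))}
side {'pointer': None, 'marker': (0.284, 7, np.float64(44.2))}
```

>>> servo_tool([
  [[0.0015,0.0013,0.0006],[0,0,0],-1],
  [[0,0,0],[0,0,0],-1],
  [[0.0015,0.0013,0.0006],[0,0,0],-1],
  [[0,0,0],[0,0,0],-1],
  [[0.0015,0.0013,0.0006],[0,0,0],-1],
  [[0,0,0],[0,0,0],-1],
  [[0.0015,0.0013,0.0006],[0,0,0],-1],
  [[0,0,0],[0,0,0],-1],
])

```text
t: 34.9
ee_pos: [531.4, -54.6, 82.0]
orientation: [2.433, 0.755, 0.228]
ft_force: [3.1, -15.8, -21.4]
width: 11.9
grasp_force: 30.0
```

```bash
cat > edge.py <<'E'
from meas import *
import sys
n,(x0,y0,x1,y1)="side",(325,195,352,220)
for f in(n,sys.argv[1]+n):
    d=pickle.load(open(f+".pkl","rb"));im=d["color"][y0:y1,x0:x1].astype(float);w=np.clip(im[...,2]-im[...,:2].max(2)-25,0,None)
    c=w.sum(0)/w.sum(0).max();i=np.argmax(c>.5);print(f,w.sum().round(),"left edge",(x0+i-1+(.5-c[i-1])/(c[i]-c[i-1])).round(2))
E
python3 st.py 0 -60 34; python3 look.py w21;python3 edge.py w21
```

```text
q [ 0.21  0.48  2.13 -1.15  0.62  2.18] F [ -0.1  -6.4 -26. ] w 11.888840719176171 g 29.991341829299927
tip uvh [ -1.2 -60.9  34.5]
d (array([ 1.4, -0.6,  0.3]), array([ 0.21, -0.36,  0.27]))
wrist {'pointer': (0.268, 97, np.float64(34.7)), 'marker': (0.279, 274, np.float64(48.8))}
scene {'pointer': None, 'marker': None}
side {'pointer': None, 'marker': (0.284, 7, np.float64(44.2))}
side 7689.0 left edge 333.38
w21side 373.0 left edge 333.41
```

>>> servo_tool([
  [[0.0012,0.0008,0],[0,0,0],-1],
  [[0.0012,0.0006,-0.0003],[0,0,0],-1],
  [[0.0012,0.0006,-0.0003],[0,0,0],-1],
  [[0.0012,0.0006,-0.0003],[0,0,0],-1],
  [[0.0012,0.0006,-0.0003],[0,0,0],-1],
  [[0,0,0],[0,0,0],-1],
  [[0,0,0],[0,0,0],-1],
  [[0,0,0],[0,0,0],-1],
])

```text
t: 35.72
ee_pos: [532.9, -53.9, 81.5]
orientation: [2.43, 0.75, 0.219]
ft_force: [-18.7, -11.1, 4.5]
width: 11.7
grasp_force: 30.0
```

```bash
python3 st.py 0 -60 34; python3 look.py w22;python3 edge.py w22; python3 tab.py w20 w21 w22
```

```text
q [ 0.22  0.48  2.12 -1.14  0.63  2.18] F [  1.4 -21.7   4.6] w 11.73778011652464 g 29.984998404979706
tip uvh [ -1.2 -59.2  34. ]
d (array([-0.1, -1.3,  0.7]), array([ 0.52, -0.59,  0.54]))
wrist {'pointer': (0.261, 94, np.float64(34.8)), 'marker': (0.279, 271, np.float64(48.9))}
scene {'pointer': None, 'marker': None}
side {'pointer': None, 'marker': (0.284, 7, np.float64(44.2))}
side 7689.0 left edge 333.38
w22side 361.0 left edge 332.49
w20 755 [-74.80073895 -54.87892739]
w21 784 [-73.19525096 -52.17341077]
w22 785 [-71.39117039 -50.80635428]
```

>>> servo_tool([
  [[0.0014,0.0012,0.0003],[0,0,0],-1],
  [[0,0,0],[0,0,0],-1],
  [[0.0014,0.0012,0.0003],[0,0,0],-1],
  [[0,0,0],[0,0,0],-1],
  [[0.0014,0.0012,0.0003],[0,0,0],-1],
  [[0,0,0],[0,0,0],-1],
  [[0,0,0],[0,0,0],-1],
  [[0,0,0],[0,0,0],-1],
])

```text
t: 36.53
ee_pos: [534.0, -53.0, 81.7]
orientation: [2.429, 0.747, 0.21]
ft_force: [-22.9, -20.8, 1.9]
width: 11.4
grasp_force: 30.0
```

```bash
python3 st.py 0 -60 34; python3 look.py w23; python3 tab.py w13 w14 w23
```

```text
q [ 0.22  0.48  2.12 -1.13  0.64  2.17] F [  4.5 -30.6  -0.9] w 11.444178228701091 g 29.970366954803467
tip uvh [ -1.3 -57.7  34.2]
d (array([-1.2, -2.2,  0.6]), array([ 0.76, -0.88,  0.79]))
wrist {'pointer': (0.26, 97, np.float64(34.7)), 'marker': (0.277, 273, np.float64(48.8))}
scene {'pointer': None, 'marker': None}
side {'pointer': None, 'marker': (0.284, 7, np.float64(44.2))}
w13 858 [-72.32486225 -49.63759939]
w14 423 [-70.70416126 -50.00411739]
w23 783 [-71.25043745 -49.90096736]
```

>>> servo_tool([
  [[0.0014,0.0012,0.0003],[0,0,0],-1],
  [[0,0,0],[0,0,0],-1],
  [[0.0014,0.0012,0.0003],[0,0,0],-1],
  [[0,0,0],[0,0,0],-1],
  [[0,0,0],[0,0,0],-0.2],
  [[0,0,0],[0,0,0],-0.2],
  [[0,0,0],[0,0,0],-0.2],
  [[0,0,0],[0,0,0],-0.2],
])

```text
t: 37.35
ee_pos: [548.8, -42.2, 84.8]
orientation: [2.432, 0.758, 0.242]
ft_force: [0.1, -1.0, 0.0]
width: 33.6
grasp_force: 0.0
```

>>> servo_tool([
  [[-0.01,0.005,0.012],[0,0,0],-0.2],
  [[-0.01,0.005,0.012],[0,0,0],-0.2],
  [[-0.01,0.005,0.016],[0,0,0],-0.2],
  [[-0.005,-0.02,0.035],[0,0,0],-1],
  [[-0.01,-0.035,0.03],[0,0,0],-1],
  [[-0.01,-0.035,0.02],[0,0,0],-1],
  [[-0.01,-0.035,0],[0,0,0],-1],
  [[0,0,0],[0,0,0],-1],
])

```text
t: 38.02
ee_pos: [482.5, -152.8, 207.9]
orientation: [2.432, 0.75, 0.24]
ft_force: [-0.5, 0.1, 0.2]
width: 5.2
grasp_force: 0.0
```

```bash
python3 look.py w24; python3 st.py 0 -90 36; cat > home.py <<'E'
from meas import *
import sys
for n,(x0,y0,x1,y1) in(("scene",(312,198,340,222)),("side",(325,195,352,220))):
    for f in(n,"w12"+n,sys.argv[1]+n):
        d=pickle.load(open(f+".pkl","rb"));im=d["color"][y0:y1,x0:x1].astype(float);w=np.clip(im[...,2]-im[...,:2].max(2)-25,0,None)
        yy,xx=np.mgrid[y0:y1,x0:x1];print(f,w.sum().round(),((w*xx).sum()/w.sum()).round(2))
E
python3 home.py w24
```

```text
wrist {'pointer': None, 'marker': (0.284, 198, np.float64(49.2))}
scene {'pointer': None, 'marker': (0.283, 11, np.float64(46.3))}
side {'pointer': None, 'marker': (0.284, 7, np.float64(44.2))}
q [-0.01  0.14  2.19 -0.91  0.64  1.66] F [-0.8  0.5 -1.1] w 0.5835620794366997 g 0.0
tip uvh [ 111.6 -153.   107.3]
d (array([  23.2,   77.4, -122.4]), array([-0.  ,  0.1 ,  0.05]))
scene 6883.0 323.45
w12scene 6977.0 324.05
w24scene 7125.0 323.84
side 7689.0 337.8
w12side 7916.0 338.3
w24side 7897.0 338.18
```

Both fixed views still put it about 0.8 mm short. I'll give one more centred push from behind, with the side and downward forces relieved, and watch the pointer.

>>> servo_tool([
  [[0.0007,0.0285,-0.01],[0,0,0],-1],
  [[0.0007,0.0285,-0.01],[0,0,0],-1],
  [[0.0007,0.0285,-0.02],[0,0,0],-1],
  [[0.0007,0.0285,-0.025],[0,0,0],-1],
  [[0.006,-0.0086,-0.015],[0,0,0],-1],
  [[0.006,-0.0086,-0.015],[0,0,0],-1],
  [[0.006,-0.0086,-0.015],[0,0,0],-1],
  [[0.004,-0.0056,-0.01],[0,0,0],-1],
])

```text
t: 38.83
ee_pos: [509.2, -64.0, 83.7]
orientation: [2.432, 0.763, 0.238]
ft_force: [-0.4, -0.3, -0.4]
width: 0.4
grasp_force: 0.0
```

```bash
python3 st.py -1 -84 35; python3 look.py w25
```

```text
q [ 0.2   0.45  2.19 -1.21  0.6   2.23] F [-0.2 -0.5 -0.4] w 0.41943850836168634 g 0.0
tip uvh [ -4.2 -84.5  38.7]
d (array([ 3.1, -3.7, -1.2]), array([ 0.02, -0.1 , -0.23]))
wrist {'pointer': (0.265, 95, np.float64(34.7)), 'marker': (0.283, 284, np.float64(48.8))}
scene {'pointer': None, 'marker': (0.285, 10, np.float64(46.3))}
side {'pointer': None, 'marker': (0.284, 7, np.float64(44.2))}
```

>>> servo_tool([
  [[0.0027,-0.0037,-0.0012],[0,0,0],-1],
  [[0,0,0],[0,0,0],-1],
  [[0.001,0.0011,0.0007],[0,0,0],-1],
  [[0.001,0.0011,0.0007],[0,0,0],-1],
  [[0.001,0.0011,0.0007],[0,0,0],-1],
  [[0.001,0.0011,0.0007],[0,0,0],-1],
  [[0.001,0.0011,0.0007],[0,0,0],-1],
  [[0,0,0],[0,0,0],-1],
])

```text
t: 39.65
ee_pos: [511.8, -67.1, 87.2]
orientation: [2.432, 0.753, 0.227]
ft_force: [-7.5, -11.1, -5.0]
width: 0.6
grasp_force: 6.0
```

```bash
python3 st.py -1 -84 35; python3 look.py w26
```

```text
q [ 0.2   0.45  2.18 -1.18  0.61  2.2 ] F [  1.1 -12.4  -6.9] w 0.554595608286987 g 6.029310375452042
tip uvh [  1.  -84.1  39.3]
d (array([ 0.5, -0.6, -4.7]), array([ 0.28, -0.36,  0.34]))
wrist {'pointer': (0.263, 96, np.float64(34.9)), 'marker': (0.283, 285, np.float64(48.9))}
scene {'pointer': None, 'marker': (0.285, 10, np.float64(46.3))}
side {'pointer': None, 'marker': (0.284, 7, np.float64(44.2))}
```

>>> servo_tool([
  [[-0.0066,-0.0046,0],[0,0,0],-1],
  [[-0.0008,0.0011,-0.0033],[0,0,0],-1],
  [[0,0,0],[0,0,0],-1],
  [[0.0033,0.0023,0],[0,0,0],-1],
  [[0.0024,0.0021,0.0006],[0,0,0],-1],
  [[0.0024,0.0021,0.0006],[0,0,0],-1],
  [[0.0024,0.0021,0.0006],[0,0,0],-1],
  [[0,0,0],[0,0,0],-1],
])

```text
t: 40.47
ee_pos: [510.8, -65.4, 85.2]
orientation: [2.429, 0.748, 0.214]
ft_force: [-18.2, -22.8, 1.7]
width: 0.2
grasp_force: 13.7
```

```bash
python3 st.py -1 -84 35; python3 look.py w27
```

```text
q [ 0.21  0.45  2.17 -1.17  0.62  2.2 ] F [  7.9 -28.   -3.4] w 0.24123504200920345 g 13.71242880821228
tip uvh [ -1.7 -83.9  38.7]
d (array([ 1.4, -2.3, -2.7]), array([ 0.69, -0.71,  0.69]))
wrist {'pointer': (0.264, 102, np.float64(34.8)), 'marker': (0.282, 292, np.float64(48.9))}
scene {'pointer': None, 'marker': (0.285, 10, np.float64(46.3))}
side {'pointer': None, 'marker': (0.284, 7, np.float64(44.2))}
```

>>> servo_tool([
  [[0.0005,-0.0007,0.0006],[0,0,0],-1],
  [[0.0005,-0.0007,0.0006],[0,0,0],-1],
  [[0,0,0],[0,0,0],-1],
  [[0.0009,0.0005,0.0001],[0,0,0],-1],
  [[0,0,0],[0,0,0],-1],
  [[0.0009,0.0005,0.0001],[0,0,0],-1],
  [[0,0,0],[0,0,0],-1],
  [[0,0,0],[0,0,0],-1],
])

```text
t: 41.28
ee_pos: [511.0, -65.6, 85.2]
orientation: [2.431, 0.749, 0.21]
ft_force: [-25.4, -16.7, 1.1]
width: 0.1
grasp_force: 15.5
```

```bash
python3 st.py -1 -84 35; python3 look.py w28;python3 edge.py w28;python3 edge.py w12;python3 edge.py w24
```

```text
q [ 0.2   0.45  2.17 -1.16  0.62  2.19] F [  0.1 -30.4   1.3] w 0.14885695954375197 g 15.486280471086502
tip uvh [ -1.4 -83.9  38.6]
d (array([ 1.3, -2. , -2.7]), array([ 0.61, -0.92,  0.72]))
wrist {'pointer': (0.262, 103, np.float64(34.8)), 'marker': (0.282, 293, np.float64(48.9))}
scene {'pointer': None, 'marker': (0.282, 9, np.float64(45.8))}
side {'pointer': None, 'marker': (0.284, 7, np.float64(44.2))}
side 7689.0 left edge 333.38
w28side 6460.0 left edge 333.46
side 7689.0 left edge 333.38
w12side 7916.0 left edge 333.84
side 7689.0 left edge 333.38
w24side 7897.0 left edge 333.72
```

>>> servo_tool([
  [[0.0009,0.0005,0.0001],[0,0,0],-1],
  [[0,0,0],[0,0,0],-1],
  [[0.0009,0.0005,0.0001],[0,0,0],-1],
  [[0,0,0],[0,0,0],-1],
  [[0.0009,0.0005,0.0001],[0,0,0],-1],
  [[0,0,0],[0,0,0],-1],
  [[0,0,0],[0,0,0],-1],
  [[0,0,0],[0,0,0],-1],
])

```text
t: 42.1
ee_pos: [511.0, -65.6, 85.2]
orientation: [2.431, 0.746, 0.204]
ft_force: [-32.9, -19.2, 5.8]
width: 0.2
grasp_force: 19.3
```

```bash
python3 st.py -1 -84 35; python3 look.py w29;python3 edge.py w29
```

```text
q [ 0.21  0.45  2.17 -1.16  0.63  2.18] F [  1.  -37.9   6.4] w 0.22979606432398525 g 19.263850450515747
tip uvh [ -1.4 -83.9  38.6]
d (array([ 1.3, -2.1, -2.7]), array([ 0.76, -1.12,  0.89]))
wrist {'pointer': (0.262, 101, np.float64(34.8)), 'marker': (0.283, 295, np.float64(48.8))}
scene {'pointer': None, 'marker': (0.282, 9, np.float64(45.8))}
side {'pointer': None, 'marker': (0.284, 7, np.float64(44.2))}
side 7689.0 left edge 333.38
w29side 6352.0 left edge 333.41
```

At 38 N the tab no longer moves, so the lock is on its home stop. The pointer held, within about 0.02 rad of the marker. I'll retreat.

>>> servo_tool([
  [[-0.006,-0.0042,0],[0,0,0],-1],
  [[-0.006,-0.0042,0],[0,0,0],-1],
  [[-0.006,-0.0042,0],[0,0,0],-1],
  [[-0.005,0.007,0.0125],[0,0,0],-1],
  [[-0.005,0.007,0.0125],[0,0,0],-1],
  [[-0.005,0.007,0.015],[0,0,0],-1],
  [[-0.005,0.002,0.02],[0,0,0],-1],
  [[-0.005,0,0.02],[0,0,0],-1],
])

```text
t: 42.92
ee_pos: [482.9, -46.3, 169.5]
orientation: [2.432, 0.759, 0.242]
ft_force: [0.8, 0.1, 0.4]
width: 0.3
grasp_force: 0.0
```

>>> servo_tool([
  [[-0.01,-0.01,0.025],[0,0,0],-1],
  [[-0.01,-0.02,0.025],[0,0,0],-1],
  [[-0.01,-0.02,0.025],[0,0,0],-1],
  [[-0.01,-0.02,0],[0,0,0],-1],
  [[-0.01,-0.02,0],[0,0,0],-1],
  [[0,0,0],[0,0,0],-1],
  [[0,0,0],[0,0,0],-1],
  [[0,0,0],[0,0,0],-1],
])

```text
t: 43.58
ee_pos: [433.0, -137.2, 243.9]
orientation: [2.432, 0.757, 0.242]
ft_force: [0.4, -0.1, 0.6]
width: 0.3
grasp_force: 0.0
```

```bash
python3 look.py w30;python3 edge.py w30;python3 home.py w30; python3 -c "
from workcell import close_job,sensors
print(sensors.get_obs()['ft_force'],close_job())"
```

```text
wrist {'pointer': None, 'marker': None}
scene {'pointer': None, 'marker': (0.283, 11, np.float64(46.3))}
side {'pointer': None, 'marker': (0.284, 7, np.float64(44.2))}
side 7689.0 left edge 333.38
w30side 7909.0 left edge 333.71
scene 6883.0 323.45
w12scene 6977.0 324.05
w30scene 6955.0 323.82
side 7689.0 337.8
w12side 7916.0 338.3
w30side 7909.0 338.18
the job is handed in; nothing more can be done
[-0.07649735 -0.17015488  0.16334486] None
```

I handed the job in at 43.6 s, but I can't confirm the lock is fully home: it did not move between 30 and 38 N of push, yet the last camera check, which I ran together with the hand-in, put it about 0.8 mm short of where it started. The pointer is within about 0.02 rad of the green marker after a redo (my first push home slipped it 0.1 rad), the ring and marker were unchanged where I measured them, and I made no final check of the things round the tester.

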